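Stock and lock the skincare fridge

TASK

Turn the lock ring on top of the little fridge back to its green mark, swing the door wide open by its handle and stand every jar from the counter upright in the rack inside the door. Then shut the door fully and turn the lock ring to its red mark, leaving the soap, diffuser and tissue box alone.

Things in the scene. Friction and masses are not known exactly. Their poses are not given: they have to be found in the camera images.
- fridge: mint-green skincare fridge fixed on the counter, a box 200 deep (local x), 270 wide (local y), 230 high, 12 mm walls, open towards local -x, its front, where the door hangs. Origin: centre of its underside, z up. Nothing solid inside but its walls.
- fridge_door (a joint): door hinge, rad: 0 shut, grows as it opens, stop at 1.75. Vertical axis on the front edge at fridge local -y (right as the robot sees it); opening turns the door counter-clockwise seen from above. Door 16 mm thick, outside the fridge's front, 266 wide, 230 high. Friction 0.08 N m: it stays where left. It opens only when the ring's hook is clear of the keeper.
- door_handle (a point): grip point on the door's upright steel bar handle (12 mm diameter, axis 38 mm off the door's outer face, 238 mm from the hinge along the door). Point: on the bar's axis, 195 mm above the counter, 20 mm below the bar's top, where a bracket runs straight back to the door; the bar goes on 80 mm below. Axes turn with the door: y from hinge to free end, -x out of the outer face.
- door_hinge (a point): point on the vertical hinge axis, at the handle point's height; its axes turn with the door
- rack (a point): centre of the floor of the rack inside the door. Axes turn with the door: x away from the panel (into the fridge), y from hinge to free end, z up. Floor 130 mm above the counter; inside 200 long (y), 52 wide (x), walls 20 mm high. The wall on the panel side is a 34 mm liner; above it the panel's inner face is at x = -0.060 and rises to 230 mm above the counter. Fits four jars in a row.
- keeper (a point): tip of the steel stud (8 mm diameter, 12 mm high) on the door's top edge, which the hook of the lock ring catches
- lock_ring (a joint): captive lock ring on the fridge's top, rad: 0 = its white line at the green (open) mark, 1.35 = at the red (locked) mark; stops at 0 and 1.4. Grows clockwise from above. Its red hook, 4 to 12 mm above the fridge's top and out to 55 mm from the axis, then stands in front of the keeper; below 0.8 the door is free. The hook passes only if the door is fully shut. Friction 0.05 N m, stays.
- ring_top (a point): top centre, on the axis, of the black ribbed lock ring: 42 mm across, 38 mm high, standing on the fridge's top (230 mm above the counter)
- jar_a: amber glass jar, black lid, squat cream jar with straight sides, 44 mm diameter, 48 mm high with lid, about 130 g, heavy base, standing on the counter. Origin: centre of its underside, z up. May be absent.
- jar_b: white ceramic jar, pale wooden lid, squat cream jar with straight sides, 44 mm diameter, 48 mm high with lid, about 130 g, heavy base, standing on the counter. Origin: centre of its underside, z up. May be absent.
- jar_c: green glass jar, white lid, squat cream jar with straight sides, 44 mm diameter, 48 mm high with lid, about 130 g, heavy base, standing on the counter. Origin: centre of its underside, z up. May be absent.
- jar_d: blue jar, steel lid, squat cream jar with straight sides, 44 mm diameter, 48 mm high with lid, about 130 g, heavy base, standing on the counter. Origin: centre of its underside, z up. May be absent.
- soap: bystander: amber soap dispenser with black pump, 62 mm across, 170 high; origin under its centre
- diffuser: bystander: black square reed diffuser, 60 x 60 x 90 mm plus sticks to 200; origin under its centre
- tissue_box: bystander: grey-green tissue box, 115 x 115 x 120 mm; origin under its centre
Not all that is in view belongs to the job. What is shaped like the jar_c but pink or yellow is not meant.

How it is judged:
By the outcome, as a careful person would: the job done as asked, in the order asked, and still so for the second after the job is handed in, with the robot touching nothing.
Of jar_a, jar_b, jar_c, jar_d only 2 to 4 are there at a start; the rules pass over those that are not, and their reading is None.
At some moment in a run one of jar_a, jar_b, jar_c, jar_d may be knocked a few centimetres aside while the robot is not near it.
It also fails if it takes over 210 s, if anything falls off the work surface, if the arm or the gripper's body presses on something with over 40 N, if the wrist force passes 120 N, or if a joint passes its speed limit or range.

ROBOT

A 6-joint arm with a two-finger parallel gripper is mounted at the origin on the work surface. World frame = base frame: x ahead of the robot, y to its left, z up, the work surface at z = 0. Lengths are in m, angles in rad, forces in N, time in s.
With the tool pointing down it reaches from about 0.425 to 0.95 m from the base axis. Payload 3.5 kg.
Tool frame: the origin (TCP) lies at the very end of the fingers, on their centre line; the grasp point (between the pads) lies 19 mm behind it (ctrl.grip_point_offset is the distance from the TCP to the grasp point, in m); z points along the fingers, y is the line along which they close (so a half turn about z gives the same grasp; the last joint's range is limited). The gripper opens to 85 mm and grips with 20 to 120 N. Pads are 22 mm wide; open, the fingers measure 114 mm over their backs; the gripper's body (76 mm by 85 mm) begins 54 mm behind the grasp point. The pads swing forward as they close: fully open they stand 13 mm farther back than shut.
Start: joints at [1.027, 0.286, 1.577, -0, 1.279, -0.15], TCP at [0.259, 0.623, 0.231] pointing down, gripper open.
Joint ranges: [-2.77, 2.77], [-0.9, 2.22], [0.21, 2.48], [-1.53, 4.67], [0.24, 2.81], [-2.84, 2.84]. Speed limits (rad/s): [2.79, 2.79, 3.14, 3.14, 3.14, 3.14].

INTERFACE

Orientations are given as a unit quaternion [x, y, z, w].
In Python, from plant import telemetry, vision, ctrl gives the robot as it stands.
- The arm moves only by the tool arm_command, never from a script. Its argument "series" is one flat list of numbers, 7 for each row, row after row: the shift along the tool's x, y, z in cm, then the turn, a rotation vector about the tool's x, y, z in degrees, then the closure, from 0 (fully open) to 1 (shut). A call has 1 to 10 rows; each row is the pose to reach, as a shift and turn from the pose commanded when the call began, along the tool's axes at that moment; what a row does not reach only later rows make up. A row lasts 1/12 s, in which the tool goes at most 41.7 mm and 7.16 degrees, less where a joint would pass 70% of its speed; a pose out of reach is approached as far as the arm can. A call with a gripper value outside its range is refused whole. The fingers move at their own pace and stop on an object; "force" is the grip in N (left out, the last holds). Time passes only in rows, so rows that repeat a pose let the fingers close. It gives the time, the measured TCP pose, the force, the opening and the grip force at its end, in the units of the state.
- telemetry.get_state(): the state, without advancing time (a new reading comes with each control period).
- vision.read_camera(name): name is "side" or "top"; returns a dict with "color" (400x640x3 uint8, blue, green, red), "K" (3x3 intrinsics, pixels), "rvec" (rotation vector, rad) and "tvec" (3), from world to camera coordinates, as OpenCV has them. Camera axes: x right, y down, z forward; pixel columns grow to the right and rows downward; lengths in m; the calibration is good to about 2 mm. A picture is of the moment at which its call begins. There is no depth.
- ctrl.sign_off(): hands the job in; it is judged then, once.
The state is a dict: "time": time; "qpos": joint angles; "dq": joint speeds; "joint_efforts": joint torques, N m; "eef_pos": TCP position; "tcp_rot": TCP orientation; "contact_force": force on the tool from outside, world axes, zero at the start; "wrist_torque": the same for the moment, N m; "opening": opening from 0.0 (shut) to 1.0 (fully open); "finger_force": force on a finger pad.
Only numpy, scipy, OpenCV 4.12 (cv2) and the standard library are available. Lean on these libraries where they do the work, as an engineer would, in place of code of your own. Each camera call takes 0.05 s, during which the arm holds its last target. There are 200 camera calls.

## Working session

There is one attempt and no reset: what is moved stays moved. The work goes in short steps, Python scripts to look and compute and a tool call to move; the robot and the scene stay as the last step left them, time stands still between calls to the robot, and variables do not carry over. Pictures are saved under pics/ and viewed, at most 14 in all, crops included, and the job is handed in when it is done.

Besides the shell and the picture viewer there is one more tool, called after "Emit:" by a JSON object that holds its "name" and its "arguments". arm_command: Moves the arm, as the interface text tells. Its arguments: {"type":"object","properties":{"series":{"type":"array","items":{"type":"number"}},"force":{"type":"number"}},"required":["series"]}

```bash
ls; mkdir -p pics; python3 - <<'E'
from plant import telemetry, vision, ctrl
import cv2
for n in("side","top"):
    c=vision.read_camera(n); cv2.imwrite(f"pics/{n}0.png",c["color"]); print(n,c["K"].tolist(),c["rvec"],c["tvec"])
    R=cv2.Rodrigues(c["rvec"])[0]; print(-R.T@c["tvec"])
print(telemetry.get_state())
E
```

```text
pics
side [[496.86856822051914, 0.0, 313.58820697832175], [0.0, 496.86856822051914, 203.68781641626163], [0.0, 0.0, 1.0]] [ 0.45708304 -2.5983528   1.37294392] [0.5992748  0.16886619 1.46185112]
[0.1759354  1.24989359 0.96512565]
top [[393.63034695646013, 0.0, 320.1353897255258], [0.0, 393.63034695646013, 193.34340466406732], [0.0, 0.0, 1.0]] [ 2.18661979 -2.13597613  0.11781136] [0.12336585 0.58459248 1.1489994 ]
[0.44847495 0.13080098 1.2078611 ]
{'time': 0.1, 'qpos': array([ 1.02694935e+00,  2.87110774e-01,  1.57804239e+00,  2.35962191e-05,
        1.27859268e+00, -1.49983559e-01]), 'dq': array([ 4.92825126e-04,  5.17947724e-05, -3.56042028e-03, -3.60469860e-04,
        4.46622016e-06, -5.28317950e-04]), 'joint_efforts': array([ 7.68648351e-04, -4.07296228e+01, -2.93697292e+01, -1.66249770e-04,
        3.43789718e-03, -5.47939933e-06]), 'eef_pos': array([0.25868262, 0.62281967, 0.23005665]), 'tcp_rot': array([ 1.95664502e-01,  9.80670303e-01, -1.00861559e-03, -3.76661317e-04]), 'contact_force': array([ 0.68326588, -0.60976826,  0.56549313]), 'wrist_torque': array([ 0.02088113,  0.01524832, -0.03887427]), 'finger_force': 0.0, 'opening': 1.00249338853935}
```

View pics/side0.png

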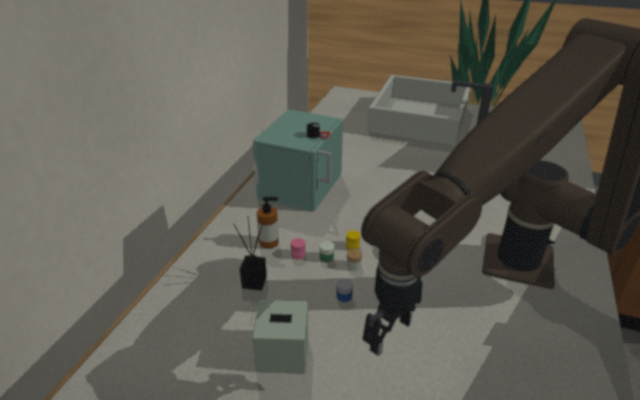

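View pics/top0.png

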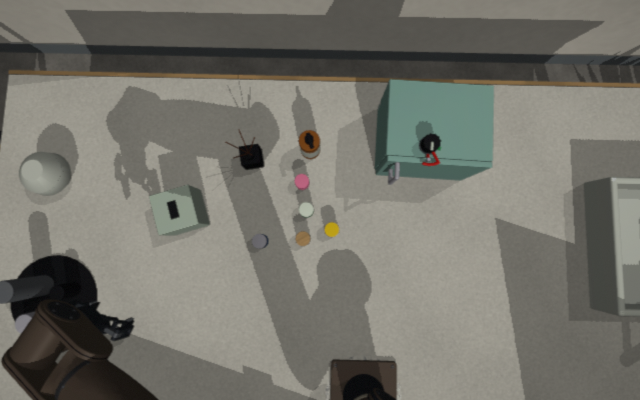

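The side view shows the shut fridge with its ring hook at the keeper (312,130). The jars are at about (327,250), (354,256) and (345,290), with pink and yellow decoys at (298,248) and (353,240). The top view shows lids at (305,210) white, (302,239) wood and (260,241) steel, the ring at (430,143) and the handle at (393,170). I'll enlarge both views.

```bash
cat > h.py <<'E'
import numpy as np, cv2
from scipy.spatial.transform import Rotation as Rn
from plant import telemetry, vision, ctrl
def cam(n):
    c=vision.read_camera(n); c["R"]=cv2.Rodrigues(c["rvec"])[0]; c["t"]=np.asarray(c["tvec"]).ravel(); return c
def ray(c,uv,z):
    d=c["R"].T@np.linalg.solve(c["K"],[uv[0],uv[1],1.]); o=-c["R"].T@c["t"]
    return o+d*(z-o[2])/d[2]
def proj(c,P):
    return cv2.projectPoints(np.asarray(P,float).reshape(-1,3),c["rvec"],c["tvec"],c["K"],None)[0][:,0]
def crop(c,x0,y0,x1,y1,s):
    return cv2.resize(c["color"][y0:y1,x0:x1],None,fx=s,fy=s,interpolation=cv2.INTER_CUBIC)
def down(yaw):   # tool down, tool y (closing line) at angle yaw in world xy
    y=np.array([np.cos(yaw),np.sin(yaw),0]); z=np.array([0,0,-1.]); return Rn.from_matrix(np.c_[np.cross(y,z),y,z])
def go(p,R,p0=None,R0=None):
    """shift cm / turn deg from pose (p0,R0) (default measured) to (p,R)"""
    s=telemetry.get_state()
    p0=s["eef_pos"] if p0 is None else np.asarray(p0); R0=Rn.from_quat(s["tcp_rot"]) if R0 is None else R0
    return np.round(np.r_[R0.inv().apply(np.asarray(p)-p0)*100,(R0.inv()*R).as_rotvec(degrees=True)],2).tolist()
E
python3 - <<'E'
from h import *
a=cam("top"); b=cam("side")
cv2.imwrite("pics/z1.png",np.vstack([crop(a,370,70,510,190,5)[:,:]]))
A=crop(a,230,165,350,260,5); B=crop(b,230,190,390,310,5)
cv2.imwrite("pics/z2.png",A); cv2.imwrite("pics/z3.png",B)
E
```

```text
(no output)
```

View pics/z1.png

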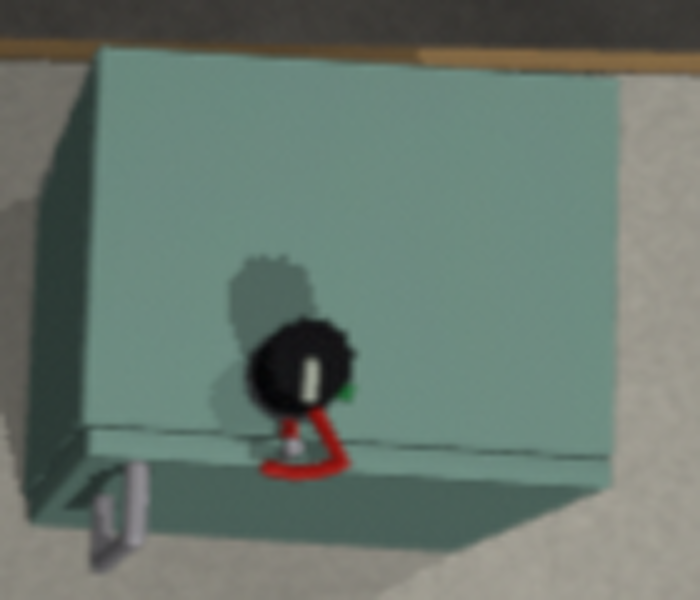

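View pics/z3.png

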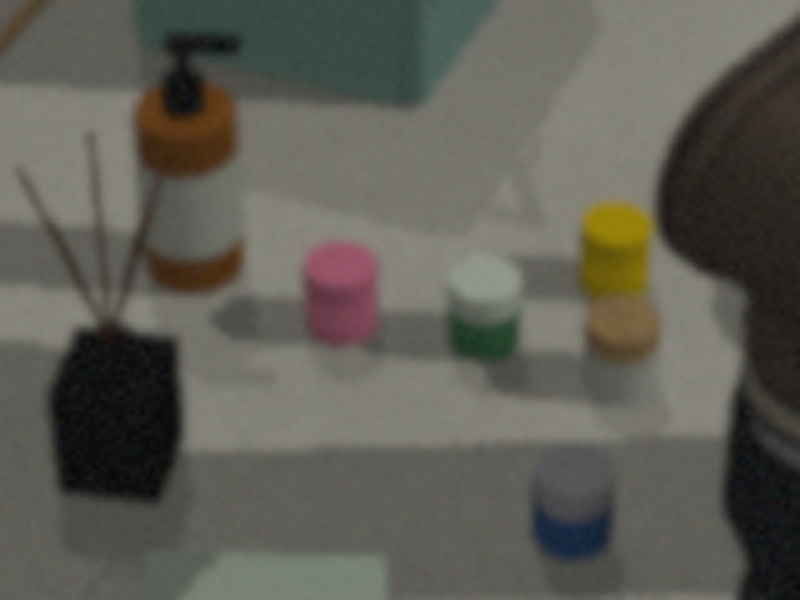

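The crops confirm green (white lid), white (wood lid) and blue jars. No amber jar is visible so far. In the top crop, the fridge-top corners are at (103,47), (618,78), (610,457) and (90,428), the ring top is near (311,362), and the white line points to the front. Next I'll fit the fridge pose.

```bash
cat >> h.py <<'E'
E
python3 - <<'E'
from h import *
from scipy.optimize import least_squares
a=cam("top")
cr=lambda u,v:((u+.5)/5-.5+370,(v+.5)/5-.5+70)
px=np.array([cr(103,47),cr(618,78),cr(610,457),cr(90,428)])
loc=np.array([[.1,.135],[.1,-.135],[-.1,-.135],[-.1,.135]])
W=np.array([ray(a,p,.230) for p in px]); print(W)
def T(q,l,z): 
    c,s=np.cos(q[2]),np.sin(q[2]); l=np.atleast_2d(l); return np.c_[q[0]+c*l[:,0]-s*l[:,1],q[1]+s*l[:,0]+c*l[:,1],np.full(len(l),z)]
f=least_squares(lambda q:(proj(a,T(q,loc,.23))-px).ravel(),[.65,-.15,0]); q=f.x
print("fridge",q,"res",f.fun)
rt=ray(a,cr(311,362),.268); print("ring",rt)
cc=lambda P:(proj(a,P)-[370,70])*5+2
for n,l,z in [("handle top",[-.154,.105],.215),("handle",[-.154,.105],.195),("hbot",[-.154,.105],.115),("doorfr R",[-.116,-.135],.23),("doorfr L",[-.116,.131],.23)]:
    P=T(q,l,z); print(n,P,cc(P))
for n,uv in [("c",(305.5,209.5)),("b",(302.5,238.5)),("d",(260,241)),("pink",(301.5,182)),("yel",(331.5,229.5))]: print(n,ray(a,uv,.048))
yaw=q[2]; s=telemetry.get_state(); print(s["eef_pos"])
E
```

```text
[[ 0.86073787 -0.03800389  0.23      ]
 [ 0.85006986 -0.30334149  0.23      ]
 [ 0.65133713 -0.29417768  0.23      ]
 [ 0.66018517 -0.03214858  0.23      ]]
fridge [ 0.75563763 -0.16690421 -0.03670463] res [-0.90611901  0.05984831  0.82700146 -0.18600891  1.58257597  0.26457837
 -1.51307068 -0.2184448 ]
ring [ 0.68717866 -0.13332239  0.268     ]
handle top [[ 0.60559448 -0.05632369  0.215     ]] [[132.06319863 540.43860678]]
handle [[ 0.60559448 -0.05632369  0.195     ]] [[124.79524662 546.29321318]]
hbot [[ 0.60559448 -0.05632369  0.115     ]] [[ 98.34330475 567.60123887]]
doorfr R [[ 0.63476175 -0.2975565   0.23      ]] [[617.56683728 489.57011069]]
doorfr L [[ 0.64452299 -0.03173566  0.23      ]] [[ 89.04787901 458.48457813]]
c [0.53087216 0.17901044 0.048     ]
b [0.44564639 0.18543063 0.048     ]
d [0.43544753 0.30957817 0.048     ]
pink [0.61253349 0.19318653 0.048     ]
yel [0.47388308 0.10108953 0.048     ]
[0.25880551 0.62305868 0.23062893]
```

View pics/z2.png

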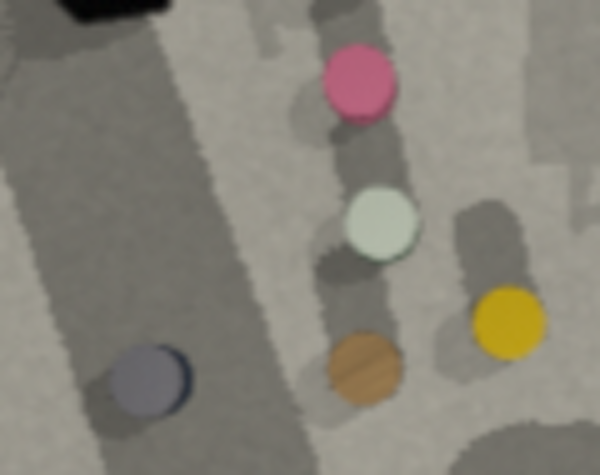

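```bash
python3 - <<'E'
from h import *
s=telemetry.get_state();R0=Rn.from_quat(s["tcp_rot"])
print("up",go([.259,.623,.36],down(np.radians(67.4))))
print("mid",go([.47,.245,.36],down(np.radians(12))))
print("ring above from mid",go([.687,-.133,.34],down(np.radians(-50)),[.47,.245,.36],down(np.radians(12))))
E
```

```text
up [-0.02, -0.01, -12.94, -0.07, -0.01, 0.04]
mid [-34.01, -26.82, -12.91, -0.07, 0.02, 55.44]
ring above from mid [-41.49, 13.37, 2.0, 0.0, 0.0, 62.0]
```

Emit:
{"name": "arm_command", "arguments": {"series": [0,0,-13,0,0,0,0,0,0,-13,0,0,0,0,0,0,-13,0,0,0,0,0,0,-13,0,0,0,0,-20,-16,-13,0,0,33,0,-20,-16,-13,0,0,33,0,-20,-16,-13,0,0,33,0,-20,-16,-13,0,0,33,0,-20,-16,-13,0,0,33,0,-20,-16,-13,0,0,33,0], "force": 40}}

```text
time: 1.08
eef_pos: [0.3797, 0.4025, 0.3612]
tcp_rot: [0.467, 0.884, 0.0, 0.0]
contact_force: [0.8, 1.2, 0.7]
opening: 0.997
finger_force: 0.0
```

```bash
python3 - <<'E'
from h import *
s=telemetry.get_state(); print(s["eef_pos"],Rn.from_quat(s["tcp_rot"]).as_matrix().round(3),s["qpos"])
print(go([.55,.11,.36],down(np.radians(-15))), go([.687,-.133,.34],down(np.radians(-50)),[.55,.11,.36],down(np.radians(-15))))
E
```

```text
[0.37969214 0.40245152 0.36120467] [[-0.564  0.826  0.   ]
 [ 0.826  0.564  0.   ]
 [-0.     0.    -1.   ]] [ 6.31135638e-01 -5.50588708e-02  1.71612255e+00 -7.84634912e-05
  1.48018645e+00  3.22438991e-02]
[-33.76, -2.42, 0.12, 0.02, -0.0, 49.31] [-19.93, 19.52, 2.0, 0.0, 0.0, 35.0]
```

Emit:
{"name": "arm_command", "arguments": {"series": [-33.8,-2.4,0,0,0,49,0,-33.8,-2.4,0,0,0,49,0,-33.8,-2.4,0,0,0,49,0,-33.8,-2.4,0,0,0,49,0,-33.8,-2.4,0,0,0,49,0,-33.8,-2.4,0,0,0,49,0,-33.8,-2.4,0,0,0,49,0,-33.8,-2.4,0,0,0,49,0,-33.8,-2.4,0,0,0,49,0,-33.8,-2.4,0,0,0,49,0]}}

```text
time: 1.92
eef_pos: [0.5515, 0.1096, 0.3606]
tcp_rot: [0.792, 0.61, -0.0, -0.0]
contact_force: [-0.2, 0.5, 1.2]
opening: 1.003
finger_force: 0.0
```

Emit:
{"name": "arm_command", "arguments": {"series": [-19.9,19.5,2,0,0,35,0,-19.9,19.5,2,0,0,35,0,-19.9,19.5,2,0,0,35,0,-19.9,19.5,2,0,0,35,0,-19.9,19.5,2,0,0,35,0,-19.9,19.5,2,0,0,35,0,-19.9,19.5,2,0,0,35,0,-19.9,19.5,2,0,0,35,0,-19.9,19.5,2,0,0,35,0,-19.9,19.5,2,0,0,35,0]}}

```text
time: 2.75
eef_pos: [0.6892, -0.1277, 0.3413]
tcp_rot: [0.938, 0.346, -0.0, -0.001]
contact_force: [-0.3, 0.1, 0.2]
opening: 1.001
finger_force: 0.0
```

```bash
python3 - <<'E'
from h import *
s=telemetry.get_state(); print(s["eef_pos"],s["qpos"])
print(go([.687,-.133,.25],down(np.radians(-50))))
a=cam("top"); b=cam("side")
cv2.imwrite("pics/m1.png",np.hstack([crop(b,230,80,390,320,2),crop(a,0,180,350,400,1.1)[:480]]) if 0 else crop(b,240,90,400,210,5))
cv2.imwrite("pics/m2.png",a["color"])
E
```

```text
[ 0.68921742 -0.12773953  0.34129165] [-3.27999272e-01  2.87932356e-01  1.37726309e+00  8.12004365e-04
  1.47712946e+00  5.35150811e-01]
[-0.51, 0.27, 9.13, -0.06, -0.02, 0.54]
```

View pics/m1.png

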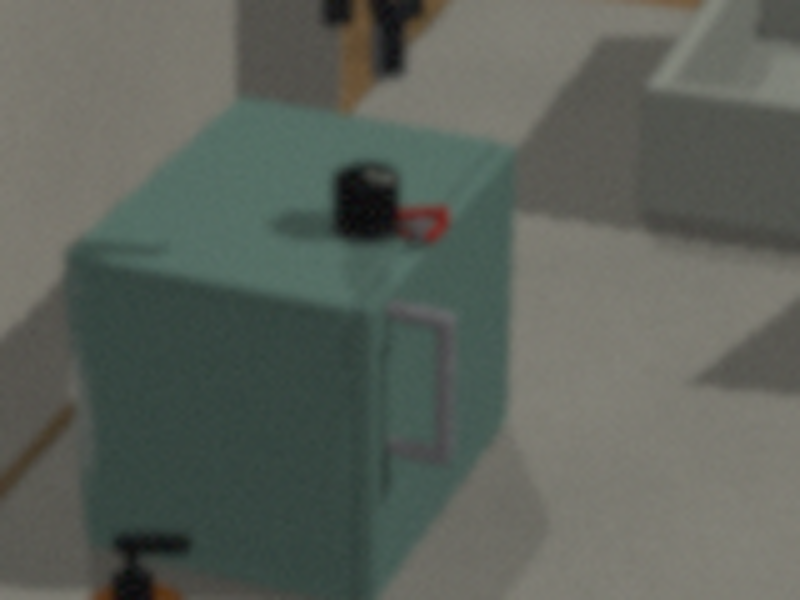

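The side view shows the ring top at about (367,178) in the crop, with the hook around the keeper at (430,225), so it is locked. I'll cross-check the ring position.

```bash
python3 - <<'E'
from h import *
b=cam("side"); print(ray(b,((367.5)/5-.5+240,178.5/5-.5+90),.268), proj(b,[[.687,-.133,.268]]))
print(go([.687,-.133,.248],down(np.radians(-50))))
E
```

```text
[ 0.6882396 -0.1350645  0.268    ] [[313.13953013 125.51462198]]
[-0.52, 0.26, 9.43, 0.04, -0.05, 0.58]
```

Emit:
{"name": "arm_command", "arguments": {"series": [-0.5,0.3,3,0,0,0.5,0,-0.5,0.3,6,0,0,0.5,0,-0.5,0.3,8,0,0,0.5,0,-0.5,0.3,9.4,0,0,0.5,0,-0.5,0.3,9.4,0,0,0.5,0,-0.5,0.3,9.4,0,0,0.5,0]}}

```text
time: 3.4
eef_pos: [0.6874, -0.1345, 0.2475]
tcp_rot: [0.94, 0.342, -0.0, -0.0]
contact_force: [0.3, 0.0, 0.8]
opening: 0.998
finger_force: 0.0
```

```bash
python3 - <<'E'
from h import *
print(telemetry.get_state()["eef_pos"],go([.687,-.134,.248],down(np.radians(-50))))
E
```

```text
[ 0.68735389 -0.13447041  0.24745598] [0.0, -0.06, -0.05, -0.03, 0.01, -0.01]
```

Emit:
{"name": "arm_command", "arguments": {"series": [0,0,0,0,0,0,1,0,0,0,0,0,0,1,0,0,0,0,0,0,1,0,0,0,0,0,0,1,0,0,0,0,0,0,1,0,0,0,0,0,0,1,0,0,0,0,0,0,1,0,0,0,0,0,0,1], "force": 40}}

```text
time: 4.07
eef_pos: [0.6871, -0.1341, 0.2498]
tcp_rot: [0.94, 0.342, 0.0, -0.001]
contact_force: [-4.0, 3.3, 4.8]
opening: 0.476
finger_force: 41.8
```

Emit:
{"name": "arm_command", "arguments": {"series": [0,0,0,0,0,-5,1,0,0,0,0,0,-10,1,0,0,0,0,0,-15,1,0,0,0,0,0,-20,1,0,0,0,0,0,-25,1,0,0,0,0,0,-30,1,0,0,0,0,0,-35,1,0,0,0,0,0,-40,1,0,0,0,0,0,-40,1]}}

```text
time: 4.82
eef_pos: [0.6885, -0.135, 0.2498]
tcp_rot: [0.766, 0.643, 0.001, 0.001]
contact_force: [0.1, 2.4, 4.7]
opening: 0.474
finger_force: 41.8
```

Emit:
{"name": "arm_command", "arguments": {"series": [0,0,0,0,0,-5,1,0,0,0,0,0,-10,1,0,0,0,0,0,-15,1,0,0,0,0,0,-20,1,0,0,0,0,0,-25,1,0,0,0,0,0,-30,1,0,0,0,0,0,-34,1,0,0,0,0,0,-37,1,0,0,0,0,0,-37,1,0,0,0,0,0,-37,1]}}

```text
time: 5.65
eef_pos: [0.69, -0.1348, 0.2498]
tcp_rot: [0.524, 0.852, 0.002, 0.004]
contact_force: [5.3, 1.9, 2.9]
opening: 0.471
finger_force: 41.7
```

```bash
python3 - <<'E'
from h import *
s=telemetry.get_state();print(s["wrist_torque"],s["contact_force"]);a=cam("top");b=cam("side")
cv2.imwrite("pics/m3.png",np.hstack([crop(b,280,90,360,170,5),crop(a,390,100,470,180,5)]))
E
```

```text
[ 0.28748324 -0.71124203  0.01613569] [5.29818131 1.86015816 2.90703782]
```

View pics/m3.png

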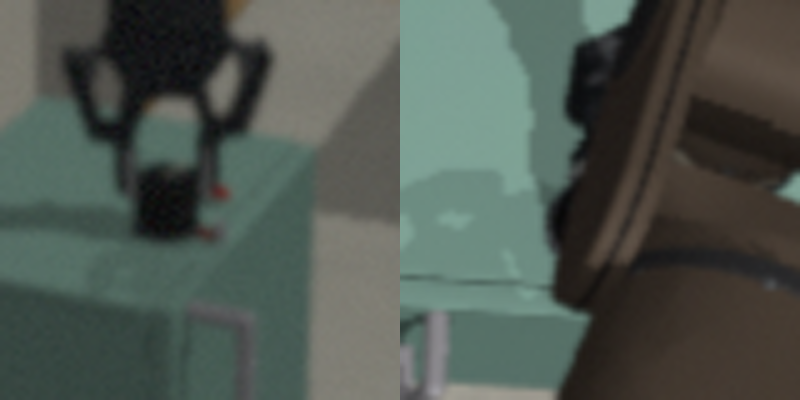

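The ring hook has swung clear of the keeper: in the side crop the red is now at (215,190)–(205,232). Next I'll release and move over the handle.

Emit:
{"name": "arm_command", "arguments": {"series": [0,0,0,0,0,0,0,0,0,0,0,0,0,0,0,0,0,0,0,0,0,0,0,0,0,0,0,0,0,0,0,0,0,0,0,0,0,-3,0,0,0,0,0,0,-6,0,0,0,0,0,0,-9,0,0,0,0,0,0,-10,0,0,0,0,0,0,-10,0,0,0,0]}}

```text
time: 6.58
eef_pos: [0.6887, -0.1358, 0.3523]
tcp_rot: [0.523, 0.852, 0.001, 0.004]
contact_force: [-0.7, -0.5, -0.0]
opening: 1.003
finger_force: 0.0
```

```bash
python3 - <<'E'
from h import *
s=telemetry.get_state();print(s["eef_pos"],s["qpos"])
m=[.645,-.095,.35]
print(go(m,down(np.radians(-33))));print(go([.6056,-.0563,.29],down(np.radians(-92.1)),m,down(np.radians(-33))))
E
```

```text
[ 0.68865093 -0.1357949   0.35225381] [-3.38896382e-01  2.82207692e-01  1.36497829e+00 -1.27296414e-04
  1.48637227e+00 -8.08735341e-01]
[5.61, -2.05, 0.18, 0.46, 0.14, 59.92]
[1.1, -5.41, 6.0, 0.0, 0.0, 59.1]
```

Emit:
{"name": "arm_command", "arguments": {"series": [5.6,-2,0,0.5,0,60,0,5.6,-2,0,0.5,0,60,0,5.6,-2,0,0.5,0,60,0,5.6,-2,0,0.5,0,60,0,5.6,-2,0,0.5,0,60,0,5.6,-2,0,0.5,0,60,0,5.6,-2,0,0.5,0,60,0,5.6,-2,0,0.5,0,60,0,5.6,-2,0,0.5,0,60,0,5.6,-2,0,0.5,0,60,0]}}

```text
time: 7.42
eef_pos: [0.6435, -0.0943, 0.344]
tcp_rot: [0.879, 0.476, -0.005, -0.004]
contact_force: [0.1, 0.2, 0.6]
opening: 1.001
finger_force: 0.0
```

Emit:
{"name": "arm_command", "arguments": {"series": [1.1,-5.4,6,0,0,59,0,1.1,-5.4,6,0,0,59,0,1.1,-5.4,6,0,0,59,0,1.1,-5.4,6,0,0,59,0,1.1,-5.4,6,0,0,59,0,1.1,-5.4,6,0,0,59,0,1.1,-5.4,6,0,0,59,0,1.1,-5.4,6,0,0,59,0,1.1,-5.4,6,0,0,59,0,1.1,-5.4,6,0,0,59,0]}}

```text
time: 8.25
eef_pos: [0.6038, -0.0556, 0.2856]
tcp_rot: [1.0, -0.018, -0.006, -0.0]
contact_force: [-0.2, 0.1, 0.9]
opening: 1.003
finger_force: 0.0
```

```bash
python3 - <<'E'
from h import *
s=telemetry.get_state();print(s["eef_pos"],s["qpos"])
print(go([.6056,-.0563,.18],down(np.radians(-92.1))))
E
```

```text
[ 0.60378255 -0.05555484  0.28563578] [-0.25821712  0.10573983  1.68661925 -0.00177521  1.36039493  1.34811171]
[0.3, 0.08, 10.56, -0.04, 0.65, 0.09]
```

Emit:
{"name": "arm_command", "arguments": {"series": [0.3,0.1,3,0,0.6,0,0,0.3,0.1,6,0,0.6,0,0,0.3,0.1,9,0,0.6,0,0,0.3,0.1,10.5,0,0.6,0,0,0.3,0.1,10.5,0,0.6,0,0]}}

```text
time: 8.67
eef_pos: [0.6029, -0.0559, 0.1759]
tcp_rot: [1.0, -0.017, -0.005, -0.001]
contact_force: [-0.4, 0.3, -0.6]
opening: 0.998
finger_force: 0.0
```

Emit:
{"name": "arm_command", "arguments": {"series": [0,0,0,0,0,0,1,0,0,0,0,0,0,1,0,0,0,0,0,0,1,0,0,0,0,0,0,1,0,0,0,0,0,0,1,0,0,0,0,0,0,1,0,0,0,0,0,0,1,0,0,0,0,0,0,1,0,0,0,0,0,0,1,0,0,0,0,0,0,1], "force": 30}}

```text
time: 9.5
eef_pos: [0.6071, -0.056, 0.1838]
tcp_rot: [1.0, -0.018, 0.002, -0.001]
contact_force: [-0.9, 5.2, 5.7]
opening: 0.132
finger_force: 30.0
```

```bash
python3 - <<'E'
from h import *
s=telemetry.get_state();print(s["eef_pos"],s["contact_force"],s["opening"])
E
```

```text
[ 0.60708742 -0.05597664  0.18381472] [-0.91717913  5.16890423  5.68291409] 0.1315323872858041
```

```bash
cat >> h.py <<'E'
FR=np.array([.7556,-.1669,-.0367])
def fl(l,z,q=FR):
    c,s=np.cos(q[2]),np.sin(q[2]); return np.array([q[0]+c*l[0]-s*l[1],q[1]+s*l[0]+c*l[1],z])
HINGE=fl([-.1,-.133],0)
def arc(p,R,th):   # pose turned about the hinge by th rad (opening +)
    Z=Rn.from_rotvec([0,0,th]); h=np.r_[HINGE[:2],0]; return h+Z.apply(np.asarray(p)-h), Z*R
def door(l,th):    # door-local offset from hinge (x into fridge, y along) -> world
    h=np.r_[HINGE[:2],0]; return h+Rn.from_rotvec([0,0,FR[2]+th]).apply(l)
E
python3 - <<'E'
from h import *
print(HINGE)
s=telemetry.get_state();p0=np.array([.6056,-.0563,.1838]);p0=s["eef_pos"];R0=Rn.from_quat(s["tcp_rot"])
for d in range(5,51,5): print(go(*arc(p0,R0,np.radians(d)))[:3])
for d in (50,75,90,95,100): 
    h=door([-.054,.238,.2],np.radians(d)); r=door([.076-.016,.13,.15],np.radians(d)); print(d,h,np.hypot(*h[:2]),r,np.hypot(*r[:2]))
E
```

```text
[ 0.65078733 -0.29614127  0.        ]
[-2.06, 0.55, -0.01]
[-4.06, 1.27, -0.02]
[-5.99, 2.17, -0.02]
[-7.84, 3.23, -0.03]
[-9.59, 4.44, -0.04]
[-11.22, 5.81, -0.05]
[-12.73, 7.31, -0.06]
[-14.1, 8.94, -0.06]
[-15.33, 10.68, -0.07]
[-16.4, 12.52, -0.08]
50 [ 0.43799979 -0.17663619  0.2       ] 0.4722755149462803 [ 0.5945624  -0.16446455  0.15      ] 0.6168898106753995
75 [ 0.4074313  -0.27776079  0.2       ] 0.49310376294936953 [ 0.54418126 -0.20056332  0.15      ] 0.5799645533583307
90 [ 0.41096624 -0.34137226  0.2       ] 0.5342548762035755 [ 0.52307638 -0.23141174  0.15      ] 0.5719792726245416
95 [ 0.41582097 -0.36210193  0.2       ] 0.5513845213075557 [ 0.51792081 -0.2427888   0.15      ] 0.5720038115958845
100 [ 0.42246394 -0.3823296   0.2       ] 0.5697821551391863 [ 0.51377643 -0.2545719   0.15      ] 0.5733873654487212
```

Emit:
{"name": "arm_command", "arguments": {"series": [-2.06,0.55,0,0,0,-5,1,-4.06,1.27,0,0,0,-10,1,-5.99,2.17,0,0,0,-15,1,-7.84,3.23,0,0,0,-20,1,-7.84,3.23,0,0,0,-20,1]}}

```text
time: 9.92
eef_pos: [0.5252, -0.0873, 0.1838]
tcp_rot: [0.988, 0.157, 0.001, 0.001]
contact_force: [-2.0, 4.7, 5.7]
opening: 0.131
finger_force: 30.6
```

```bash
python3 - <<'E'
from h import *
s=telemetry.get_state();p0=s["eef_pos"];R0=Rn.from_quat(s["tcp_rot"]);print(p0,s["contact_force"],s["wrist_torque"],s["opening"],np.hypot(*(p0-HINGE)[:2]))
v=p0-HINGE;print(np.degrees(np.arctan2(v[1],v[0]))-np.degrees(np.arctan2(.238,-.054)+FR[2]))
for d in range(5,51,5): print(go(*arc(p0,R0,np.radians(d)))[:3])
E
```

```text
[ 0.52524653 -0.08731292  0.18376573] [-1.98185318  4.69308876  5.69709548] [0.71140296 0.24069954 0.11218617] 0.13084656620858764 0.24365912956305585
20.332215862412
[-2.05, 0.57, -0.0]
[-4.04, 1.31, -0.0]
[-5.96, 2.22, -0.0]
[-7.79, 3.3, -0.01]
[-9.52, 4.53, -0.01]
[-11.14, 5.91, -0.01]
[-12.63, 7.43, -0.01]
[-13.99, 9.07, -0.01]
[-15.19, 10.82, -0.0]
[-16.24, 12.67, -0.0]
```

Low forces and the radius holds, so I'll keep swinging.

Emit:
{"name": "arm_command", "arguments": {"series": [-2.05,0.57,0,0,0,-5,1,-4.04,1.31,0,0,0,-10,1,-5.96,2.22,0,0,0,-15,1,-7.79,3.3,0,0,0,-20,1,-9.52,4.53,0,0,0,-25,1,-11.14,5.91,0,0,0,-30,1,-12.63,7.43,0,0,0,-35,1,-13.99,9.07,0,0,0,-40,1,-13.99,9.07,0,0,0,-40,1]}}

```text
time: 10.67
eef_pos: [0.4203, -0.2191, 0.1838]
tcp_rot: [0.875, 0.485, -0.001, 0.001]
contact_force: [-4.9, 1.5, 8.8]
opening: 0.128
finger_force: 31.1
```

```bash
python3 - <<'E'
from h import *
s=telemetry.get_state();p0=s["eef_pos"];R0=Rn.from_quat(s["tcp_rot"]);print(p0,s["contact_force"],s["wrist_torque"],s["opening"],np.hypot(*(p0-HINGE)[:2]),s["qpos"])
v=p0-HINGE;print(np.degrees(np.arctan2(v[1],v[0]))-np.degrees(np.arctan2(.238,-.054)+FR[2]))
for d in [5,10,15,20,25,30,33,35]: print(go(*arc(p0,R0,np.radians(d)))[:3])
E
```

```text
[ 0.42029033 -0.21905825  0.18375508] [-4.86832478  1.53982995  8.83248187] [0.50931757 0.60588617 0.18739142] 0.12814499853215963 0.24304456317071074 [-0.69351245 -0.12256451  2.10302531 -0.00301851  1.15923266 -0.13390416]
60.82829005044681
[-2.04, 0.58, 0.01]
[-4.02, 1.34, 0.01]
[-5.92, 2.27, 0.02]
[-7.74, 3.37, 0.03]
[-9.46, 4.61, 0.04]
[-11.06, 6.0, 0.04]
[-11.96, 6.9, 0.05]
[-12.53, 7.53, 0.05]
```

Emit:
{"name": "arm_command", "arguments": {"series": [-2.04,0.58,0,0,0,-5,1,-4.02,1.34,0,0,0,-10,1,-5.92,2.27,0,0,0,-15,1,-7.74,3.37,0,0,0,-20,1,-9.46,4.61,0,0,0,-25,1,-11.06,6,0,0,0,-30,1,-11.96,6.9,0,0,0,-33,1,-11.96,6.9,0,0,0,-33,1,-11.96,6.9,0,0,0,-33,1]}}

```text
time: 11.42
eef_pos: [0.4154, -0.3566, 0.1838]
tcp_rot: [0.701, 0.713, -0.002, 0.001]
contact_force: [-6.5, -1.3, 7.8]
opening: 0.135
finger_force: 31.1
```

Emit:
{"name": "arm_command", "arguments": {"series": [0,0,0,0,0,0,0.7,0,0,0,0,0,0,0.7,0,0,0,0,0,0,0.6,0,0,0,0,0,0,0.6,0,0,-3,0,0,0,0.6,0,0,-6,0,0,0,0.6,0,0,-9,0,0,0,0.6,0,0,-12,0,0,0,0.6,0,0,-15,0,0,0,0.6,0,0,-15,0,0,0,0.6]}}

```text
time: 12.25
eef_pos: [0.4184, -0.3554, 0.3401]
tcp_rot: [0.701, 0.713, -0.0, 0.007]
contact_force: [-0.0, -0.8, 1.4]
opening: 0.395
finger_force: 0.0
```

```bash
python3 - <<'E'
from h import *
s=telemetry.get_state();print(s["eef_pos"],s["qpos"],s["opening"])
print(go([.50,-.02,.35],down(np.radians(-10))))
E
```

```text
[ 0.41835309 -0.35535345  0.34012455] [-8.89712049e-01 -6.63003019e-02  1.76406367e+00  1.50429416e-03
  1.42960058e+00 -9.06866860e-01] 0.3950218664639262
[33.38, 8.74, -1.24, 0.62, 0.53, 10.97]
```

```bash
python3 - <<'E'
from h import *
a=.46,-.16,.35
print(go(a,down(np.radians(-43))),go([.45,.10,.25],down(np.radians(-88)),a,down(np.radians(-43))))
E
```

```text
[19.45, 4.51, -1.14, 0.77, 0.34, 43.97] [18.33, -18.46, 10.0, 0.0, 0.0, 45.0]
```

Emit:
{"name": "arm_command", "arguments": {"series": [19.5,4.5,-1,0.8,0.3,44,0.3,19.5,4.5,-1,0.8,0.3,44,0.3,19.5,4.5,-1,0.8,0.3,44,0.3,19.5,4.5,-1,0.8,0.3,44,0.3,19.5,4.5,-1,0.8,0.3,44,0.3,19.5,4.5,-1,0.8,0.3,44,0.3,19.5,4.5,-1,0.8,0.3,44,0.3,19.5,4.5,-1,0.8,0.3,44,0.3]}}

```text
time: 12.92
eef_pos: [0.4585, -0.1566, 0.3417]
tcp_rot: [0.917, 0.399, -0.002, -0.006]
contact_force: [0.4, 0.4, -0.3]
opening: 0.699
finger_force: 0.0
```

Emit:
{"name": "arm_command", "arguments": {"series": [18.3,-18.5,10,0,0,45,0.25,18.3,-18.5,10,0,0,45,0.25,18.3,-18.5,10,0,0,45,0.25,18.3,-18.5,10,0,0,45,0.25,18.3,-18.5,10,0,0,45,0.25,18.3,-18.5,10,0,0,45,0.25,18.3,-18.5,10,0,0,45,0.25,18.3,-18.5,10,0,0,45,0.25,18.3,-18.5,10,0,0,45,0.25]}}

```text
time: 13.67
eef_pos: [0.4456, 0.1054, 0.2423]
tcp_rot: [1.0, 0.02, -0.007, -0.005]
contact_force: [-0.8, -0.2, -0.1]
opening: 0.753
finger_force: 0.0
```

```bash
python3 - <<'E'
from h import *
s=telemetry.get_state();print(s["eef_pos"],s["qpos"],s["opening"])
a=cam("top");cv2.imwrite("pics/t4.png",a["color"]);b=cam("side");cv2.imwrite("pics/s4.png",b["color"])
E
```

```text
[0.44560192 0.1053818  0.24231922] [ 0.00422725 -0.2137084   2.07117353  0.01081988  1.29744049  1.53280522] 0.7528638462665509
```

View pics/t4.png

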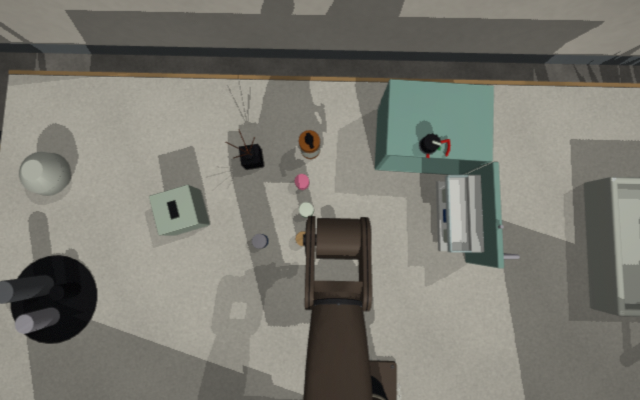

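View pics/s4.png

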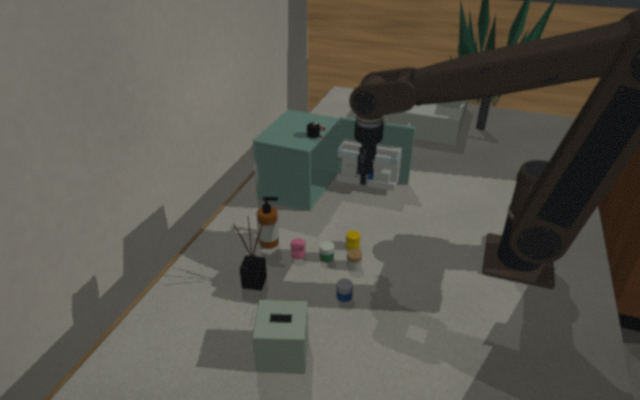

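The top view shows the door wide open, with the rack spanning roughly (440–478, 178–252). The jars haven't moved and there is no amber jar anywhere. I'll look closer at the rack.

```bash
python3 - <<'E'
from h import *
a=cam("top")
th=np.radians(94)
C=a["color"][155:280,425:530]; C=cv2.resize(C,None,fx=4.8,fy=4.8,interpolation=cv2.INTER_CUBIC)
for th,col in((92,(0,255,255)),(95,(255,0,255))):
  for P in [(.034,.030,.15),(.034,.230,.15),(.086,.230,.15),(.086,.030,.15),(0,.266,.23),(0,0,.23),(.034,.030,.13),(.034,.230,.13),(.086,.230,.13),(.086,.030,.13)]:
    u=(proj(a,door(P,np.radians(th)))[0]-[425,155]+.5)*4.8; cv2.circle(C,tuple(int(x) for x in u),2,col,-1)
cv2.imwrite("pics/rack.png",C)
E
```

```text
(no output)
```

View pics/rack.png

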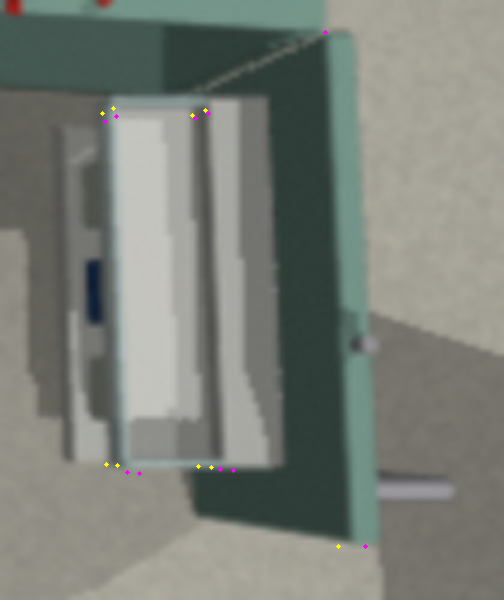

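```bash
python3 - <<'E'
from h import *
b=cam("side")
for n,u in (("c",(485,285)),("b",(623,325)),("d",(573,478))): print(n,ray(b,((u[0]+.5)/5-.5+230,(u[1]+.5)/5-.5+190),.048))
p=np.array([.4460,.1855]); R=down(np.radians(-88))
print(go([*p,.10],R)); print(go([*p,.023],R,[*p,.10],R))
E
```

```text
c [0.53099379 0.18196896 0.048     ]
b [0.44538674 0.18939768 0.048     ]
d [0.43526463 0.31843428 0.048     ]
[0.2, -8.2, 14.62, -0.54, 0.43, -0.08]
[0.0, 0.0, 7.7, 0.0, 0.0, 0.0]
```

Emit:
{"name": "arm_command", "arguments": {"series": [0.2,-8.2,5,-0.5,0.4,0,0.25,0.2,-8.3,10,-0.5,0.4,0,0.25,0.2,-8.3,14.6,-0.5,0.4,0,0.25,0.2,-8.3,14.6,-0.5,0.4,0,0.25,0.2,-8.3,14.6,-0.5,0.4,0,0.25,0.2,-8.3,14.6,-0.5,0.4,0,0.25]}}

```text
time: 14.37
eef_pos: [0.4433, 0.1864, 0.0969]
tcp_rot: [1.0, 0.017, -0.004, 0.0]
contact_force: [-0.7, -0.2, 0.1]
opening: 0.748
finger_force: 0.0
```

```bash
python3 - <<'E'
from h import *
s=telemetry.get_state(); print(s["eef_pos"],s["opening"])
R=down(np.radians(-88)); print(go([.4455,.1865,.023],R))
a=cam("side"); cv2.imwrite("pics/p1.png",crop(a,290,200,410,310,5))
E
```

```text
[0.44327926 0.18643364 0.09693137] 0.7475063710658912
[0.28, 0.0, 7.39, 0.01, 0.49, -0.07]
```

View pics/p1.png

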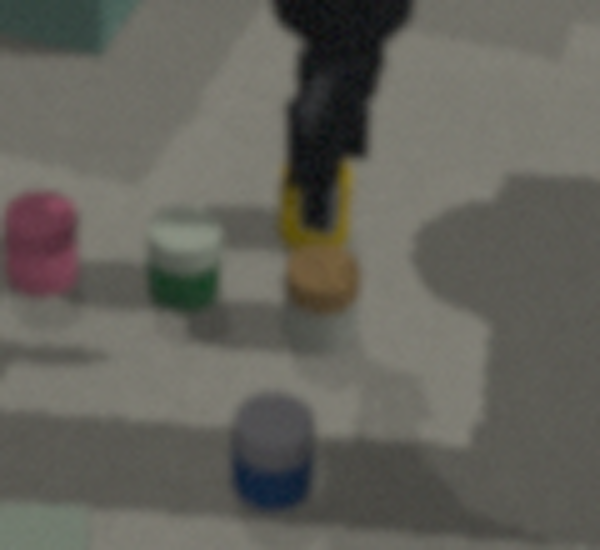

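The gripper is lined up over the wood-lid jar, with the fingertip at (318,225) above the lid at (322,275). Next I'll descend and grip.

Emit:
{"name": "arm_command", "arguments": {"series": [0.3,0,3,0,0.5,0,0.25,0.3,0,6,0,0.5,0,0.25,0.3,0,7.4,0,0.5,0,0.25,0.3,0,7.4,0,0.5,0,0.25,0.3,0,7.4,0,0.5,0,1,0.3,0,7.4,0,0.5,0,1,0.3,0,7.4,0,0.5,0,1,0.3,0,7.4,0,0.5,0,1,0.3,0,7.4,0,0.5,0,1,0.3,0,7.4,0,0.5,0,1], "force": 30}}

```text
time: 15.25
eef_pos: [0.4513, 0.1877, 0.0291]
tcp_rot: [1.0, 0.017, 0.007, -0.001]
contact_force: [-0.4, -2.4, 7.8]
opening: 0.5
finger_force: 31.6
```

Emit:
{"name": "arm_command", "arguments": {"series": [0,0,0,0,0,0,1,0,0,0,0,0,0,1,0,0,0,0,0,0,1]}}

```text
time: 15.5
eef_pos: [0.4513, 0.1877, 0.0291]
tcp_rot: [1.0, 0.017, 0.007, -0.001]
contact_force: [0.3, -4.3, 7.0]
opening: 0.508
finger_force: 31.6
```

```bash
python3 - <<'E'
from h import *
s=telemetry.get_state(); print(s["eef_pos"],s["opening"],s["contact_force"])
TH=np.radians(93.3); R=down(FR[2]+TH-np.pi)
print(np.degrees(FR[2]+TH-np.pi))
for y in(.078,.138,.195): print(door([.06,y,.155],TH))
up=[.4455,.1865,.25]; A=down(np.radians(-88))
print(go(up,A))
w=door([.06,.138,.25],TH); print(go(w,R,up,A))
E
```

```text
[0.45129236 0.18767278 0.02909512] 0.5075470779120573 [ 0.31569908 -4.28986387  7.01143909]
-88.80275510813011
[ 0.5715507  -0.23778412  0.155     ]
[ 0.5115638  -0.23903778  0.155     ]
[ 0.45457624 -0.24022876  0.155     ]
[-0.27, 0.07, -22.1, -0.06, -0.8, -0.03]
[5.12, 42.76, 0.0, 0.0, 0.0, 0.8]
```

Emit:
{"name": "arm_command", "arguments": {"series": [0,0,-3,0,0,0,1,0,0,-7,0,0,0,1,0,0,-11,0,0,0,1,0,0,-15,0,0,0,1,0,0,-19,0,0,0,1,0,0,-22.5,0,0,0,1,0,0,-22.5,0,0,0,1]}}

```text
time: 16.08
eef_pos: [0.4505, 0.1884, 0.2613]
tcp_rot: [1.0, 0.017, 0.013, -0.002]
contact_force: [1.2, 0.7, -0.2]
opening: 0.505
finger_force: 31.8
```

```bash
python3 - <<'E'
from h import *
s=telemetry.get_state(); print(s["eef_pos"],s["opening"],s["contact_force"])
TH=np.radians(93.3); R=down(FR[2]+TH-np.pi)
print(go(door([.06,.138,.25],TH),R))
E
```

```text
[0.45050761 0.18838748 0.26127837] 0.504568781362395 [ 1.1708745   0.66892048 -0.19192836]
[4.61, 42.93, 1.05, -0.26, -1.44, 0.76]
```

Emit:
{"name": "arm_command", "arguments": {"series": [0.5,4,1,-0.3,-1.4,0.8,1,0.9,8,1,-0.3,-1.4,0.8,1,1.3,12,1,-0.3,-1.4,0.8,1,1.8,16,1,-0.3,-1.4,0.8,1,2.2,20,1,-0.3,-1.4,0.8,1,2.6,24,1,-0.3,-1.4,0.8,1,3,28,1,-0.3,-1.4,0.8,1,3.5,32,1,-0.3,-1.4,0.8,1,3.9,36,1,-0.3,-1.4,0.8,1,4.2,38,1,-0.3,-1.4,0.8,1]}}

```text
time: 16.92
eef_pos: [0.5012, -0.195, 0.2407]
tcp_rot: [1.0, 0.008, -0.008, 0.003]
contact_force: [-0.6, 0.5, -1.3]
opening: 0.501
finger_force: 31.8
```

```bash
python3 - <<'E'
from h import *
s=telemetry.get_state(); print(s["eef_pos"],s["opening"],s["contact_force"],Rn.from_quat(s["tcp_rot"]).as_matrix()[:,2])
TH=np.radians(93.3); R=down(FR[2]+TH-np.pi)
print(go(door([.06,.138,.20],TH),R))
E
```

```text
[ 0.50117933 -0.19498027  0.24067893] 0.5007852375504311 [-0.59318451  0.47435932 -1.29953228] [-0.01635746 -0.00608154 -0.99984771]
[1.03, 4.4, 4.08, 0.33, 0.94, -0.23]
```

Emit:
{"name": "arm_command", "arguments": {"series": [1,2.5,1,0.3,0.9,0,1,1,4.4,2,0.3,0.9,0,1,1,4.4,3.5,0.3,0.9,0,1,1,4.4,4,0.3,0.9,0,1,1,4.4,4,0.3,0.9,0,1,1,4.4,4,0.3,0.9,0,1]}}

```text
time: 17.42
eef_pos: [0.5114, -0.2342, 0.2005]
tcp_rot: [1.0, 0.01, -0.001, -0.001]
contact_force: [-1.1, 0.1, -0.9]
opening: 0.5
finger_force: 31.8
```

```bash
python3 - <<'E'
from h import *
s=telemetry.get_state(); print(s["eef_pos"],s["opening"],s["contact_force"],Rn.from_quat(s["tcp_rot"]).as_matrix()[:,2])
TH=np.radians(93.3); R=down(FR[2]+TH-np.pi)
print(go(door([.06,.138,.161],TH),R))
a=cam("top"); cv2.imwrite("pics/p2.png",crop(a,400,140,530,270,4.5))
E
```

```text
[ 0.51138067 -0.23423433  0.20047915] 0.5000899453095748 [-1.13499672  0.13586209 -0.87443419] [-0.00195184  0.00181158 -0.99999645]
[0.02, 0.49, 3.95, -0.11, 0.11, -0.03]
```

View pics/p2.png

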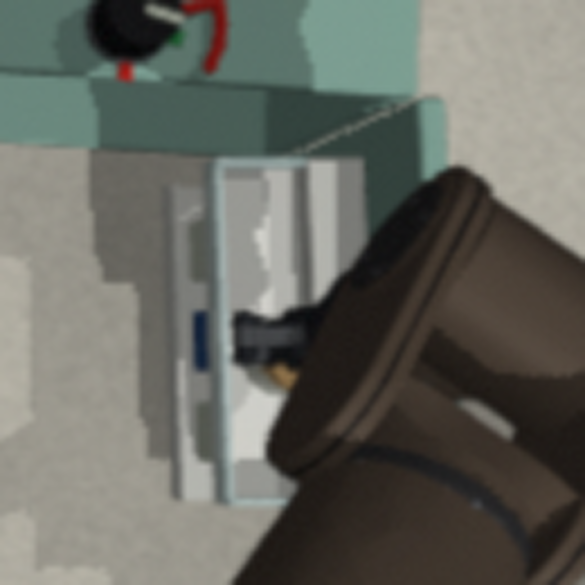

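The wooden lid sits between the rack walls under the gripper, at about (283,377), and the ring's white line points at the green mark. Lowering now.

Emit:
{"name": "arm_command", "arguments": {"series": [0,0.5,1,-0.1,0.1,0,1,0,0.5,2,-0.1,0.1,0,1,0,0.5,3,-0.1,0.1,0,1,0,0.5,3.5,-0.1,0.1,0,1,0,0.5,3.8,-0.1,0.1,0,1,0,0.5,3.9,-0.1,0.1,0,1,0,0.5,3.9,-0.1,0.1,0,1]}}

```text
time: 18.05
eef_pos: [0.5115, -0.2398, 0.1612]
tcp_rot: [1.0, 0.01, -0.0, 0.0]
contact_force: [0.5, -0.0, -1.5]
opening: 0.498
finger_force: 31.8
```

Emit:
{"name": "arm_command", "arguments": {"series": [0,0,0.15,0,0,0,1,0,0,0.25,0,0,0,1,0,0,0.25,0,0,0,1]}}

```text
time: 18.3
eef_pos: [0.5118, -0.24, 0.1593]
tcp_rot: [1.0, 0.01, 0.0, 0.0]
contact_force: [0.7, 0.6, -1.5]
opening: 0.499
finger_force: 31.8
```

Emit:
{"name": "arm_command", "arguments": {"series": [0,0,0.15,0,0,0,1,0,0,0.3,0,0,0,1,0,0,0.3,0,0,0,1]}}

```text
time: 18.55
eef_pos: [0.5119, -0.2401, 0.1592]
tcp_rot: [1.0, 0.01, 0.0, 0.0]
contact_force: [-5.1, 2.1, 9.4]
opening: 0.501
finger_force: 33.0
```

Emit:
{"name": "arm_command", "arguments": {"series": [0,0,-0.2,0,0,0,0.36,0,0,-0.2,0,0,0,0.36,0,0,-0.2,0,0,0,0.36,0,0,-0.2,0,0,0,0.36,0,0,-2,0,0,0,0.36,0,0,-4,0,0,0,0.36,0,0,-7,0,0,0,0.36,0,0,-11,0,0,0,0.36,0,0,-11,0,0,0,0.36]}}

```text
time: 19.3
eef_pos: [0.5148, -0.2421, 0.2753]
tcp_rot: [1.0, 0.01, 0.006, 0.005]
contact_force: [1.2, -0.9, 2.5]
opening: 0.641
finger_force: 0.0
```

```bash
python3 - <<'E'
from h import *
s=telemetry.get_state(); print(s["eef_pos"],s["opening"],s["qpos"])
print(go([.50,.179,.25],down(np.radians(-88))))
E
```

```text
[ 0.51479653 -0.24208318  0.27526277] 0.641345182570886 [-6.17758876e-01  1.25194508e-02  1.80306689e+00 -2.73472083e-04
  1.31043506e+00  9.33192179e-01]
[-0.67, -42.15, 2.12, 0.55, -0.7, -0.86]
```

Move back and relocate the remaining jars by colour, with no picture viewing needed.

Emit:
{"name": "arm_command", "arguments": {"series": [0,-29,0,0.5,-0.7,-0.8,0.25,0,-29,0,0.5,-0.7,-0.8,0.25,0,-29,0,0.5,-0.7,-0.8,0.25,0,-29,0,0.5,-0.7,-0.8,0.25,0,-29,0,0.5,-0.7,-0.8,0.25,0,-29,0,0.5,-0.7,-0.8,0.25,0,-29,0,0.5,-0.7,-0.8,0.25,0,-29,0,0.5,-0.7,-0.8,0.25]}}

```text
time: 19.97
eef_pos: [0.505, 0.0559, 0.2658]
tcp_rot: [1.0, 0.02, -0.006, -0.005]
contact_force: [-0.9, -0.5, 0.3]
opening: 0.751
finger_force: 0.0
```

```bash
cat >> h.py <<'E'
def blobs(c,x0,y0,x1,y1):
    """bright whitish-green lid / blue body blobs etc. in a window: returns bits for c (white lid), d (blue)"""
    im=cv2.GaussianBlur(c["color"],(3,3),0)[y0:y1,x0:x1]; hsv=cv2.cvtColor(im,cv2.COLOR_BGR2HSV); out={}
    for n,lo,hi in (("white",(35,12,160),(90,60,255)),("green",(60,90,40),(90,255,200)),("blue",(105,60,30),(130,255,255)),("wood",(8,80,80),(20,200,255))):
        m=cv2.inRange(hsv,np.array(lo),np.array(hi)); k,_,st,ce=cv2.connectedComponentsWithStats(m)
        out[n]=[((ce[i]+[x0,y0]).round(1).tolist(),st[i,2:5].tolist()) for i in range(1,k) if st[i,4]>15]
    return out
E
python3 - <<'E'
from h import *
s=telemetry.get_state(); print(s["eef_pos"],s["opening"])
a=cam("top");b=cam("side")
print("top",blobs(a,220,160,345,275)); print("side",blobs(b,270,215,385,320))
hs=lambda c,P:[cv2.cvtColor(c["color"],cv2.COLOR_BGR2HSV)[int(round(v)),int(round(u))].tolist() for u,v in proj(c,P)]
P=[[.531,.18,.048],[.4355,.311,.048],[.4355,.311,.02]]
print(hs(a,P),hs(b,P),proj(a,P),proj(b,P))
E
```

```text
[0.50504775 0.05592119 0.26581707] 0.7513776107555628
top {'white': [([305.7, 209.2], [15, 15, 168])], 'green': [], 'blue': [], 'wood': []}
side {'white': [], 'green': [([326.2, 257.5], [11, 6, 47])], 'blue': [([343.8, 296.7], [15, 10, 109])], 'wood': []}
[[43, 23, 199], [128, 9, 118], [135, 9, 118]] [[43, 25, 141], [135, 6, 80], [120, 4, 68]] [[305.16615218 209.44895672]
 [259.51541307 240.97039614]
 [260.96951359 240.89965758]] [[326.8165076  246.19614672]
 [344.94397403 283.33818826]
 [344.62304727 291.01643282]]
```

```bash
python3 - <<'E'
from h import *
a=cam("top"); print(ray(a,(305.7,209.2),.048))
print(go([.531,.180,.12],down(np.radians(-88))))
E
```

```text
[0.53177287 0.17844472 0.048     ]
[3.14, -12.77, 14.64, -0.44, 0.68, 0.02]
```

Emit:
{"name": "arm_command", "arguments": {"series": [3.1,-12.7,5,-0.4,0.7,0,0.25,3.1,-12.7,9,-0.4,0.7,0,0.25,3.1,-12.7,14.6,-0.4,0.7,0,0.25,3.1,-12.7,14.6,-0.4,0.7,0,0.25,3.1,-12.7,14.6,-0.4,0.7,0,0.25,3.1,-12.7,14.6,-0.4,0.7,0,0.25,3.1,-12.7,14.6,-0.4,0.7,0,0.25]}}

```text
time: 20.7
eef_pos: [0.5297, 0.1778, 0.1182]
tcp_rot: [1.0, 0.017, -0.003, -0.0]
contact_force: [0.2, 0.5, 0.2]
opening: 0.749
finger_force: 0.0
```

```bash
python3 - <<'E'
from h import *
b=cam("side"); print(blobs(b,270,215,385,320)["green"])
s=telemetry.get_state(); print(s["eef_pos"],s["opening"]);print(go([.531,.179,.023],down(np.radians(-88))))
E
```

```text
[([326.1, 257.4], [11, 6, 46])]
[0.53148465 0.17771648 0.12084291] 0.7510281637045891
[-0.04, -0.12, 9.78, -0.04, -0.0, -0.15]
```

Emit:
{"name": "arm_command", "arguments": {"series": [0,-0.1,4,0,0,0,0.25,0,-0.1,8,0,0,0,0.25,0,-0.1,9.8,0,0,0,0.25,0,-0.1,9.8,0,0,0,0.25,0,-0.1,9.8,0,0,0,1,0,-0.1,9.8,0,0,0,1,0,-0.1,9.8,0,0,0,1,0,-0.1,9.8,0,0,0,1,0,-0.1,9.8,0,0,0,1,0,-0.1,9.8,0,0,0,1]}}

```text
time: 21.58
eef_pos: [0.5338, 0.1802, 0.0262]
tcp_rot: [1.0, 0.017, 0.004, -0.001]
contact_force: [1.1, -1.8, 7.3]
opening: 0.5
finger_force: 31.4
```

Emit:
{"name": "arm_command", "arguments": {"series": [0,0,0,0,0,0,1,0,0,0,0,0,0,1,0,0,0,0,0,0,1]}}

```text
time: 21.83
eef_pos: [0.5338, 0.1802, 0.0262]
tcp_rot: [1.0, 0.017, 0.004, -0.0]
contact_force: [-0.5, -2.9, 7.8]
opening: 0.505
finger_force: 31.5
```

Emit:
{"name": "arm_command", "arguments": {"series": [0,0,-3,0,0,0,1,0,0,-7,0,0,0,1,0,0,-11,0,0,0,1,0,0,-15,0,0,0,1,0,0,-19,0,0,0,1,0,0,-22.5,0,0,0,1,0,0,-22.5,0,0,0,1,0,0,-22.5,0,0,0,1]}}

```text
time: 22.5
eef_pos: [0.532, 0.1804, 0.2517]
tcp_rot: [1.0, 0.017, 0.004, -0.001]
contact_force: [-0.3, -0.0, -1.9]
opening: 0.505
finger_force: 31.5
```

```bash
python3 - <<'E'
from h import *
s=telemetry.get_state(); print(s["eef_pos"],s["opening"],s["contact_force"])
TH=np.radians(93.3); R=down(FR[2]+TH-np.pi)
print(go(door([.06,.078,.25],TH),R))
E
```

```text
[0.5320254  0.18040829 0.25167684] 0.5045649581192252 [-0.26417381 -0.00435141 -1.91922345]
[2.53, 41.93, 0.09, -0.13, -0.45, 0.75]
```

Emit:
{"name": "arm_command", "arguments": {"series": [0,4,0,-0.1,-0.4,0.7,1,0,8,0,-0.1,-0.4,0.7,1,0,12,0,-0.1,-0.4,0.7,1,0,16,0,-0.1,-0.4,0.7,1,0.5,20,0,-0.1,-0.4,0.7,1,1,24,0,-0.1,-0.4,0.7,1,1.5,28,0,-0.1,-0.4,0.7,1,2,32,0,-0.1,-0.4,0.7,1,2.5,36,0,-0.1,-0.4,0.7,1,2.5,39,0,-0.1,-0.4,0.7,1]}}

```text
time: 23.33
eef_pos: [0.5679, -0.2114, 0.2442]
tcp_rot: [1.0, 0.01, -0.005, -0.0]
contact_force: [-0.0, 0.4, -1.5]
opening: 0.503
finger_force: 31.6
```

Emit:
{"name": "arm_command", "arguments": {"series": [0,0,0,0,0,0,1,0,0,0,0,0,0,1,0,0,0,0,0,0,1]}}

```text
time: 23.58
eef_pos: [0.5679, -0.2079, 0.2449]
tcp_rot: [1.0, 0.011, -0.005, -0.001]
contact_force: [0.5, 0.2, -1.8]
opening: 0.504
finger_force: 31.6
```

```bash
python3 - <<'E'
from h import *
s=telemetry.get_state(); print(s["eef_pos"],s["opening"],s["contact_force"])
TH=np.radians(93.3); R=down(FR[2]+TH-np.pi)
print(go(door([.06,.078,.19],TH),R))
E
```

```text
[ 0.56786141 -0.20793868  0.24494554] 0.5042537845380662 [ 0.46547882  0.17338149 -1.84162231]
[0.36, 3.0, 5.48, -0.13, 0.57, 0.03]
```

Emit:
{"name": "arm_command", "arguments": {"series": [0.3,2,1,-0.1,0.6,0,1,0.3,3,2,-0.1,0.6,0,1,0.3,3,4,-0.1,0.6,0,1,0.3,3,5.5,-0.1,0.6,0,1,0.3,3,5.5,-0.1,0.6,0,1,0.3,3,5.5,-0.1,0.6,0,1]}}

```text
time: 24.08
eef_pos: [0.5712, -0.2372, 0.1902]
tcp_rot: [1.0, 0.011, 0.0, -0.0]
contact_force: [-0.2, 0.4, -1.0]
opening: 0.504
finger_force: 31.6
```

```bash
python3 - <<'E'
from h import *
s=telemetry.get_state(); print(s["eef_pos"],s["opening"],s["contact_force"])
TH=np.radians(93.3); R=down(FR[2]+TH-np.pi)
print(go(door([.06,.078,.158],TH),R))
E
```

```text
[ 0.57117966 -0.23724208  0.19015996] 0.5039788223266448 [-0.23658676  0.35992323 -1.04177944]
[0.04, 0.06, 3.22, -0.02, -0.01, 0.1]
```

Emit:
{"name": "arm_command", "arguments": {"series": [0,0.1,1,0,0,0,1,0,0.1,2,0,0,0,1,0,0.1,2.8,0,0,0,1,0,0.1,3.1,0,0,0,1,0,0.1,3.3,0,0,0,1,0,0.1,3.4,0,0,0,1,0,0.1,3.4,0,0,0,1]}}

```text
time: 24.67
eef_pos: [0.5724, -0.24, 0.1581]
tcp_rot: [1.0, 0.011, 0.002, 0.001]
contact_force: [-0.1, 0.3, -0.9]
opening: 0.499
finger_force: 31.6
```

Emit:
{"name": "arm_command", "arguments": {"series": [0,0,0.15,0,0,0,1,0,0,0.25,0,0,0,1,0,0,0.25,0,0,0,1]}}

```text
time: 24.92
eef_pos: [0.5726, -0.2402, 0.1563]
tcp_rot: [1.0, 0.011, 0.002, 0.001]
contact_force: [-0.1, 0.6, -0.3]
opening: 0.499
finger_force: 31.7
```

Emit:
{"name": "arm_command", "arguments": {"series": [0,0,0.1,0,0,0,1,0,0,0.2,0,0,0,1,0,0,0.2,0,0,0,1]}}

```text
time: 25.17
eef_pos: [0.5728, -0.2402, 0.1563]
tcp_rot: [1.0, 0.011, 0.002, 0.001]
contact_force: [-3.3, 1.5, 6.5]
opening: 0.502
finger_force: 32.5
```

Emit:
{"name": "arm_command", "arguments": {"series": [0,0,-0.2,0,0,0,0.36,0,0,-0.2,0,0,0,0.36,0,0,-0.2,0,0,0,0.36,0,0,-0.2,0,0,0,0.36,0,0,-2,0,0,0,0.36,0,0,-4,0,0,0,0.36,0,0,-7,0,0,0,0.36,0,0,-11,0,0,0,0.36,0,0,-11,0,0,0,0.36]}}

```text
time: 25.92
eef_pos: [0.5752, -0.2419, 0.2734]
tcp_rot: [1.0, 0.011, 0.008, 0.005]
contact_force: [0.8, 0.0, 1.9]
opening: 0.639
finger_force: 0.0
```

Emit:
{"name": "arm_command", "arguments": {"series": [-2,-38,0,0.5,-0.7,-0.8,0.25,-3,-38,0,0.5,-0.7,-0.8,0.25,-4,-38,0,0.5,-0.7,-0.8,0.25,-5,-38,0,0.5,-0.7,-0.8,0.25,-6,-38,0,0.5,-0.7,-0.8,0.25,-7,-38,0,0.5,-0.7,-0.8,0.25,-8,-38,0,0.5,-0.7,-0.8,0.25,-8,-38,0,0.5,-0.7,-0.8,0.25,-8,-38,0,0.5,-0.7,-0.8,0.25,-8,-38,0,0.5,-0.7,-0.8,0.25]}}

```text
time: 26.75
eef_pos: [0.4818, 0.1422, 0.2625]
tcp_rot: [1.0, 0.019, -0.004, -0.004]
contact_force: [0.4, 0.3, 0.4]
opening: 0.749
finger_force: 0.0
```

```bash
python3 - <<'E'
from h import *
s=telemetry.get_state(); print(s["eef_pos"],s["opening"])
a=cam("top");b=cam("side")
print(blobs(b,270,215,420,345)["blue"]); print("rack",blobs(a,425,165,500,260))
cv2.imwrite("pics/q1.png",np.hstack([crop(a,215,205,295,275,5),crop(a,425,165,505,235,5)]))
print(go([.4355,.311,.12],down(np.radians(-88))))
E
```

```text
[0.48183621 0.14221336 0.2624503 ] 0.7485782057495388
[([343.9, 296.7], [15, 10, 109])]
rack {'white': [([465.8, 195.1], [17, 17, 214])], 'green': [], 'blue': [([447.5, 216.5], [4, 12, 38])], 'wood': [([467.4, 220.4], [16, 16, 217])]}
[-3.93, -17.1, 14.39, -0.38, 0.44, 0.3]
```

View pics/q1.png

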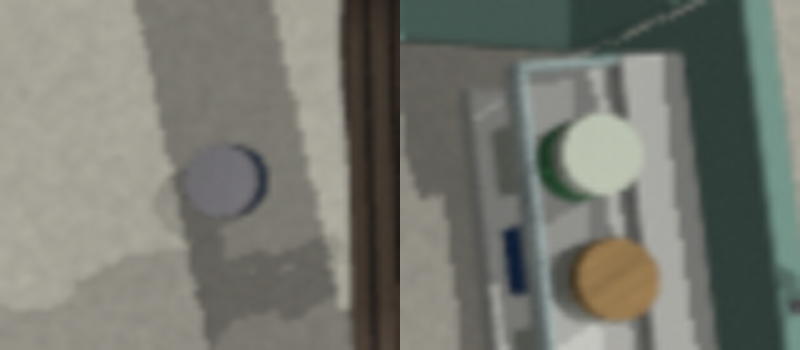

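Both jars stand upright in the rack. The blue jar's lid is at (222,180) in the left crop, which is pixel (259,240.6), so it hasn't moved.

```bash
python3 - <<'E'
from h import *
a=cam("top"); p=ray(a,(259,240.6),.048); print(p)
print(go([p[0],p[1],.12],down(np.radians(-88))))
E
```

```text
[0.43653992 0.31255277 0.048     ]
[-3.91, -17.41, 14.38, -0.34, 0.43, 0.2]
```

Emit:
{"name": "arm_command", "arguments": {"series": [-3.9,-17.3,5,-0.3,0.4,0.2,0.25,-3.9,-17.3,9,-0.3,0.4,0.2,0.25,-3.9,-17.3,14.4,-0.3,0.4,0.2,0.25,-3.9,-17.3,14.4,-0.3,0.4,0.2,0.25,-3.9,-17.3,14.4,-0.3,0.4,0.2,0.25,-3.9,-17.3,14.4,-0.3,0.4,0.2,0.25,-3.9,-17.3,14.4,-0.3,0.4,0.2,0.25,-3.9,-17.3,14.4,-0.3,0.4,0.2,0.25,-3.9,-17.3,14.4,-0.3,0.4,0.2,0.25]}}

```text
time: 27.65
eef_pos: [0.4392, 0.31, 0.1211]
tcp_rot: [1.0, 0.015, 0.0, -0.001]
contact_force: [0.5, -0.5, -0.0]
opening: 0.753
finger_force: 0.0
```

```bash
python3 - <<'E'
from h import *
b=cam("side"); print(blobs(b,270,215,420,345)["blue"])
s=telemetry.get_state(); print(s["eef_pos"],s["opening"],s["qpos"]);print(go([.4363,.312,.023],down(np.radians(-88))))
E
```

```text
[([343.9, 296.7], [15, 10, 112])]
[0.43952282 0.31007415 0.12174204] 0.7473625859813045 [4.25138782e-01 1.03610759e-01 2.00276186e+00 1.36341327e-03
 1.03262785e+00 1.96506798e+00]
[-0.34, -0.18, 9.87, -0.12, -0.11, -0.27]
```

Emit:
{"name": "arm_command", "arguments": {"series": [-0.3,-0.2,4,0,0,0,0.25,-0.3,-0.2,8,0,0,0,0.25,-0.3,-0.2,9.9,0,0,0,0.25,-0.3,-0.2,9.9,0,0,0,0.25,-0.3,-0.2,9.9,0,0,0,1,-0.3,-0.2,9.9,0,0,0,1,-0.3,-0.2,9.9,0,0,0,1,-0.3,-0.2,9.9,0,0,0,1,-0.3,-0.2,9.9,0,0,0,1,-0.3,-0.2,9.9,0,0,0,1]}}

```text
time: 28.53
eef_pos: [0.4365, 0.3136, 0.0237]
tcp_rot: [1.0, 0.016, 0.002, -0.001]
contact_force: [0.3, -2.2, 7.2]
opening: 0.505
finger_force: 31.3
```

Emit:
{"name": "arm_command", "arguments": {"series": [0,0,0,0,0,0,1,0,0,0,0,0,0,1,0,0,0,0,0,0,1]}}

```text
time: 28.78
eef_pos: [0.4365, 0.3136, 0.0237]
tcp_rot: [1.0, 0.016, 0.002, -0.001]
contact_force: [0.4, -1.3, 7.6]
opening: 0.502
finger_force: 31.4
```

Emit:
{"name": "arm_command", "arguments": {"series": [0,0,-3,0,0,0,1,0,0,-7,0,0,0,1,0,0,-11,0,0,0,1,0,0,-15,0,0,0,1,0,0,-19,0,0,0,1,0,0,-22.5,0,0,0,1,0,0,-22.5,0,0,0,1,0,0,-22.5,0,0,0,1]}}

```text
time: 29.45
eef_pos: [0.4356, 0.3133, 0.2495]
tcp_rot: [1.0, 0.016, 0.002, -0.002]
contact_force: [-0.9, -0.2, -2.0]
opening: 0.505
finger_force: 31.3
```

```bash
python3 - <<'E'
from h import *
s=telemetry.get_state(); print(s["eef_pos"],s["opening"],s["contact_force"])
TH=np.radians(93.3); R=down(FR[2]+TH-np.pi)
m=[.47,.0,.25]
print(go(m,R)); print(go(door([.06,.195,.25],TH),R,m,R))
E
```

```text
[0.43557451 0.31334148 0.24949116] 0.5052861631869179 [-0.882269   -0.18787887 -2.03264967]
[2.43, 31.43, -0.17, -0.24, -0.28, 0.65]
[-2.04, 23.99, 0.0, 0.0, 0.0, 0.0]
```

Emit:
{"name": "arm_command", "arguments": {"series": [0.3,4,0,-0.2,-0.3,0.6,1,0.6,8,0,-0.2,-0.3,0.6,1,0.9,12,0,-0.2,-0.3,0.6,1,1.2,16,0,-0.2,-0.3,0.6,1,1.6,20,0,-0.2,-0.3,0.6,1,1.9,24,0,-0.2,-0.3,0.6,1,2.2,28,0,-0.2,-0.3,0.6,1,2.4,31.4,0,-0.2,-0.3,0.6,1,2.4,31.4,0,-0.2,-0.3,0.6,1]}}

```text
time: 30.2
eef_pos: [0.4676, -0.0052, 0.2431]
tcp_rot: [1.0, 0.008, -0.005, 0.002]
contact_force: [-0.2, 0.6, -0.8]
opening: 0.505
finger_force: 31.5
```

Emit:
{"name": "arm_command", "arguments": {"series": [-0.3,4,0,0,0,0,1,-0.6,8,0,0,0,0,1,-0.9,12,0,0,0,0,1,-1.2,16,0,0,0,0,1,-1.6,19,0,0,0,0,1,-2,21,0,0,0,0,1,-2,21,0,0,0,0,1,-2,21,0,0,0,0,1]}}

```text
time: 30.87
eef_pos: [0.4521, -0.2104, 0.2439]
tcp_rot: [1.0, 0.01, -0.005, -0.0]
contact_force: [0.9, 0.4, -1.2]
opening: 0.504
finger_force: 31.6
```

```bash
python3 - <<'E'
from h import *
s=telemetry.get_state(); print(s["eef_pos"],s["opening"],s["contact_force"],s["qpos"])
TH=np.radians(93.3); R=down(FR[2]+TH-np.pi)
print(go(door([.06,.195,.19],TH),R))
E
```

```text
[ 0.4521206  -0.21039235  0.24389177] 0.503800554381672 [ 0.92826607  0.44630156 -1.24037306] [-0.63669669 -0.11474779  1.98247929 -0.00528884  1.28219157  0.91600326]
[0.24, 2.99, 5.38, -0.06, 0.56, -0.07]
```

Emit:
{"name": "arm_command", "arguments": {"series": [0.2,2,1,0,0.6,0,1,0.2,3,2,0,0.6,0,1,0.2,3,4,0,0.6,0,1,0.2,3,5.4,0,0.6,0,1,0.2,3,5.4,0,0.6,0,1,0.2,3,5.4,0,0.6,0,1]}}

```text
time: 31.37
eef_pos: [0.4547, -0.2392, 0.1903]
tcp_rot: [1.0, 0.011, 0.0, -0.0]
contact_force: [-0.3, -0.7, 0.1]
opening: 0.504
finger_force: 31.6
```

```bash
python3 - <<'E'
from h import *
s=telemetry.get_state(); print(s["eef_pos"],s["opening"],s["contact_force"])
TH=np.radians(93.3); R=down(FR[2]+TH-np.pi)
print(go(door([.06,.195,.156],TH),R))
E
```

```text
[ 0.45467498 -0.23918912  0.19032337] 0.5036693513723889 [-0.31685296 -0.67481923  0.09007118]
[-0.01, 0.11, 3.43, -0.04, -0.04, 0.1]
```

Emit:
{"name": "arm_command", "arguments": {"series": [0,0,1,0,0,0,1,0,0,2,0,0,0,1,0,0,2.8,0,0,0,1,0,0,3.2,0,0,0,1,0,0,3.4,0,0,0,1,0,0,3.5,0,0,0,1,0,0,3.5,0,0,0,1]}}

```text
time: 31.95
eef_pos: [0.4588, -0.2445, 0.171]
tcp_rot: [1.0, 0.012, 0.005, 0.005]
contact_force: [-15.9, 5.7, 46.9]
opening: 0.504
finger_force: 48.7
```

Emit:
{"name": "arm_command", "arguments": {"series": [0,0,0.1,0,0,0,1,0,0,0.2,0,0,0,1,0,0,0.2,0,0,0,1]}}

```text
time: 32.2
eef_pos: [0.459, -0.2449, 0.1709]
tcp_rot: [1.0, 0.012, 0.005, 0.006]
contact_force: [-17.7, 7.2, 53.5]
opening: 0.505
finger_force: 50.4
```

The jar met something at its underside at about 0.147, which is the wall-top height. I'll raise and re-measure.

Emit:
{"name": "arm_command", "arguments": {"series": [0,0,-2,0,0,0,1,0,0,-5,0,0,0,1,0,0,-8,0,0,0,1,0,-4,-9,0,0,0,1,0,-8,-9,0,0,0,1,0,-12,-9,0,0,0,1,0,-16,-9,0,0,0,1,0,-20,-9,0,0,0,1,0,-24,-9,0,0,0,1,0,-24,-9,0,0,0,1]}}

```text
time: 33.03
eef_pos: [0.4491, 0.0052, 0.2445]
tcp_rot: [1.0, 0.015, 0.002, -0.001]
contact_force: [0.1, -0.7, -2.3]
opening: 0.5
finger_force: 39.9
```

```bash
python3 - <<'E'
from h import *
s=telemetry.get_state(); print(s["eef_pos"],s["opening"],s["contact_force"],Rn.from_quat(s["tcp_rot"]).as_matrix()[:,2])
a=cam("top");bl=blobs(a,425,165,510,270); print(bl)
h=HINGE
for n in("white","wood"):
    if bl[n]: 
        p=ray(a,bl[n][0][0],.178); print(n,p, Rn.from_rotvec([0,0,-(FR[2]+np.radians(93.3))]).apply(p-np.r_[h[:2],0]))
C=cv2.resize(a["color"][165:275,430:530],None,fx=5.4,fy=5.4,interpolation=cv2.INTER_CUBIC)
for th,col in((92,(0,255,255)),(94,(255,0,255))):
  for P in [(.034,.228,.15),(.086,.228,.15),(.034,.028,.15),(.086,.028,.15),(0,.266,.23),(.06,.195,.13)]:
    u=(proj(a,door(P,np.radians(th)))[0]-[430,165]+.5)*5.4; cv2.circle(C,tuple(int(x) for x in u),2,col,-1)
cv2.imwrite("pics/rack2.png",C)
E
```

```text
[0.4490968  0.00519173 0.24446142] 0.5002361387306545 [ 0.13426541 -0.65873674 -2.27905654] [ 0.00435824  0.00112997 -0.99998986]
{'white': [([464.6, 198.5], [17, 18, 210])], 'green': [], 'blue': [([447.6, 216.5], [4, 12, 39])], 'wood': [([467.6, 220.4], [17, 16, 218])]}
white [ 0.56034422 -0.24341483  0.178     ] [0.05460468 0.08932169 0.178     ]
wood [ 0.50304392 -0.25021798  0.178     ] [0.04900026 0.14675162 0.178     ]
```

View pics/rack2.png

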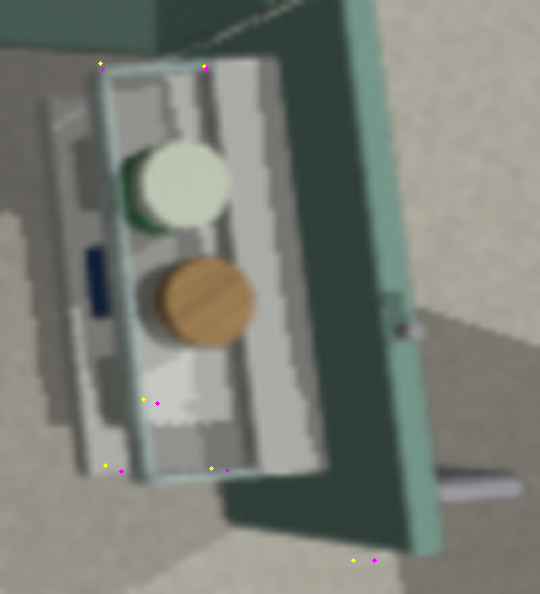

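The door is now at about 97.4° instead of 93.3°, having been nudged while placing. That's why the jar hit the wall. Jars b and c stand inside at rack y ≈ 0.143 and 0.086. I'll recompute the slot.

```bash
python3 - <<'E'
from h import *
TH=np.radians(97.4); R=down(FR[2]+TH-np.pi)
s=telemetry.get_state()
t=door([.06,.197,.25],TH); print(t, go(t,R)); 
b=cam("side"); print(proj(b,[s["eef_pos"]]))
u,v=proj(b,[s["eef_pos"]])[0].astype(int); print(blobs(b,u-40,v-40,u+40,v+40)["blue"])
im=cv2.GaussianBlur(b["color"],(3,3),0);m=cv2.inRange(cv2.cvtColor(im,cv2.COLOR_BGR2HSV),(105,60,30),(130,255,255))[v-40:v+40,u-40:u+40]
k,L,st,ce=cv2.connectedComponentsWithStats(m)
for i in range(1,k):
    if st[i,4]>40: print("\n".join("".join(".#"[x] for x in r) for r in (L==i)[st[i,1]:st[i,1]+st[i,3],st[i,0]:st[i,0]+st[i,2]].astype(int)),st[i]+[u-40,v-40,0,0,0])
E
```

```text
[ 0.44908933 -0.25458509  0.25      ] [-0.77, 25.69, -0.5, 0.12, -0.25, -3.68]
[[373.55139651 163.54993294]]
[([371.5, 170.1], [18, 15, 187])]
....#..........##.
...###.......#####
..####......######
.#######..########
.#################
##################
#################.
#################.
################..
###############...
###########.......
###########.......
##########........
##########........
.#########........ [364 163  18  15 187]
```

Emit:
{"name": "arm_command", "arguments": {"series": [0,-4,0,0,0,0,1,0,-8,0,0,0,0,1,0,-8,0,0,0,0,1,0,-8,0,0,0,0,1,0,-8,0,0,0,0,1]}}

```text
time: 33.55
eef_pos: [0.4486, 0.078, 0.2444]
tcp_rot: [1.0, 0.01, 0.002, 0.002]
contact_force: [-0.2, -0.4, -0.5]
opening: 0.503
finger_force: 39.9
```

```bash
python3 - <<'E'
from h import *
TH=np.radians(97.4); R=down(FR[2]+TH-np.pi)
s=telemetry.get_state();print(s["eef_pos"],s["opening"],s["contact_force"])
b=cam("side"); u,v=proj(b,[s["eef_pos"]])[0].astype(int)
im=cv2.GaussianBlur(b["color"],(3,3),0);m=cv2.inRange(cv2.cvtColor(im,cv2.COLOR_BGR2HSV),(105,60,30),(130,255,255))[v-40:v+40,u-40:u+40]
k,L,st,ce=cv2.connectedComponentsWithStats(m)
for i in range(1,k):
    if st[i,4]>40: print("\n".join("".join(".#"[x] for x in r) for r in (L==i)[st[i,1]:st[i,1]+st[i,3],st[i,0]:st[i,0]+st[i,2]].astype(int)),st[i]+[u-40,v-40,0,0,0])
for z in (0,-.0237,-.0237+.02): print(z,proj(b,[s["eef_pos"]+[0,0,z]]))
m=[.455,-.10,.25]
print(go(m,R)); print(go(door([.06,.197,.25],TH),R,m,R))
E
```

```text
[0.44858703 0.07804504 0.24435292] 0.5032813682916668 [-0.24965546 -0.44113128 -0.48992927]
...........###.
.........######
##.......######
#####...######.
##############.
##############.
##############.
##############.
.############..
...#########... [361 176  15  10 105]
0 [[367.12780967 176.25973391]]
-0.0237 [[366.65948408 183.44449791]]
-0.0036999999999999984 [[367.05410539 177.39045983]]
[0.29, 17.78, -0.51, 0.18, -0.21, -4.17]
[-2.02, 15.34, 0.0, 0.0, 0.0, 0.0]
```

Emit:
{"name": "arm_command", "arguments": {"series": [0,4,-0.5,0,0,-4.2,1,0,8,-0.5,0,0,-4.2,1,0.2,12,-0.5,0,0,-4.2,1,0.3,16,-0.5,0,0,-4.2,1,0.3,17.8,-0.5,0,0,-4.2,1,0.3,17.8,-0.5,0,0,-4.2,1]}}

```text
time: 34.1
eef_pos: [0.4548, -0.1041, 0.25]
tcp_rot: [0.999, 0.043, 0.002, 0.002]
contact_force: [0.0, -0.4, -1.7]
opening: 0.506
finger_force: 39.9
```

Emit:
{"name": "arm_command", "arguments": {"series": [-0.5,4,0,0,0,0,1,-1,8,0,0,0,0,1,-1.5,12,0,0,0,0,1,-2,15,0,0,0,0,1,-2,15.3,0,0,0,0,1,-2,15.3,0,0,0,0,1,-2,15.3,0,0,0,0,1]}}

```text
time: 34.68
eef_pos: [0.4492, -0.2529, 0.2498]
tcp_rot: [0.999, 0.047, 0.002, 0.001]
contact_force: [-0.0, 0.5, -1.9]
opening: 0.504
finger_force: 39.9
```

```bash
python3 - <<'E'
from h import *
TH=np.radians(97.4); R=down(FR[2]+TH-np.pi)
s=telemetry.get_state();print(s["eef_pos"],s["opening"],s["contact_force"])
print(go(door([.06,.197,.185],TH),R))
E
```

```text
[ 0.44921092 -0.25286274  0.24984119] 0.5042411240051502 [-5.47107177e-04  5.05503985e-01 -1.89855305e+00]
[-0.05, 0.16, 6.48, 0.07, -0.19, 0.05]
```

Emit:
{"name": "arm_command", "arguments": {"series": [0,0.2,3,0,-0.2,0,1,0,0.2,5,0,-0.2,0,1,0,0.2,6.5,0,-0.2,0,1,0,0.2,6.5,0,-0.2,0,1,0,0.2,7.3,0,-0.2,0,1,0,0.2,7.6,0,-0.2,0,1,0,0.2,7.6,0,-0.2,0,1]}}

```text
time: 35.27
eef_pos: [0.4504, -0.2547, 0.1744]
tcp_rot: [0.999, 0.048, 0.0, 0.001]
contact_force: [0.4, 0.4, -1.9]
opening: 0.505
finger_force: 39.9
```

Emit:
{"name": "arm_command", "arguments": {"series": [0,0,0.3,0,0,0,1,0,0,0.6,0,0,0,1,0,0,0.9,0,0,0,1,0,0,0.9,0,0,0,1]}}

```text
time: 35.6
eef_pos: [0.4499, -0.255, 0.1647]
tcp_rot: [0.999, 0.047, -0.0, 0.001]
contact_force: [-0.4, -0.2, -1.3]
opening: 0.501
finger_force: 39.9
```

Inside the walls with no contact. Continuing.

Emit:
{"name": "arm_command", "arguments": {"series": [0,0,0.3,0,0,0,1,0,0,0.6,0,0,0,1,0,0,0.8,0,0,0,1,0,0,0.8,0,0,0,1]}}

```text
time: 35.93
eef_pos: [0.4498, -0.2549, 0.1565]
tcp_rot: [0.999, 0.047, -0.0, 0.001]
contact_force: [0.4, -0.3, -1.2]
opening: 0.501
finger_force: 39.9
```

Emit:
{"name": "arm_command", "arguments": {"series": [0,0,0.1,0,0,0,1,0,0,0.2,0,0,0,1,0,0,0.2,0,0,0,1]}}

```text
time: 36.18
eef_pos: [0.4501, -0.2551, 0.155]
tcp_rot: [0.999, 0.047, 0.0, 0.001]
contact_force: [0.4, 0.2, -1.7]
opening: 0.503
finger_force: 39.9
```

Emit:
{"name": "arm_command", "arguments": {"series": [0,0,0.1,0,0,0,1,0,0,0.2,0,0,0,1,0,0,0.2,0,0,0,1]}}

```text
time: 36.43
eef_pos: [0.4502, -0.2552, 0.1534]
tcp_rot: [0.999, 0.047, 0.0, 0.001]
contact_force: [0.4, -0.9, -0.5]
opening: 0.501
finger_force: 39.9
```

Emit:
{"name": "arm_command", "arguments": {"series": [0,0,0.1,0,0,0,1,0,0,0.2,0,0,0,1,0,0,0.2,0,0,0,1]}}

```text
time: 36.68
eef_pos: [0.4505, -0.2561, 0.1532]
tcp_rot: [0.999, 0.048, 0.0, 0.002]
contact_force: [-3.3, 0.9, 7.2]
opening: 0.506
finger_force: 40.2
```

Emit:
{"name": "arm_command", "arguments": {"series": [0,0,-0.2,0,0,0,0.36,0,0,-0.2,0,0,0,0.36,0,0,-0.2,0,0,0,0.36,0,0,-0.2,0,0,0,0.36,0,0,-2,0,0,0,0.36,0,0,-4,0,0,0,0.36,0,0,-7,0,0,0,0.36,0,0,-11,0,0,0,0.36,0,0,-15,0,0,0,0.36,0,0,-15,0,0,0,0.36]}}

```text
time: 37.52
eef_pos: [0.453, -0.2571, 0.3112]
tcp_rot: [0.999, 0.048, 0.006, 0.007]
contact_force: [0.6, -1.4, 1.2]
opening: 0.645
finger_force: 0.0
```

```bash
python3 - <<'E'
from h import *
s=telemetry.get_state();print(s["eef_pos"],s["opening"],s["contact_force"])
m=[.46,-.05,.33]
print(go(m,down(np.radians(-45))))
E
```

```text
[ 0.45297786 -0.25714158  0.31121805] 0.6448380625329544 [ 0.63663171 -1.37823312  1.15304814]
[2.69, -20.52, -2.14, 1.03, -0.36, -39.55]
```

Emit:
{"name": "arm_command", "arguments": {"series": [2.7,-4,-2,1,-0.4,-39,0.36,2.7,-8,-2,1,-0.4,-39,0.36,2.7,-12,-2,1,-0.4,-39,0.36,2.7,-16,-2,1,-0.4,-39,0.36,2.7,-20,-2,1,-0.4,-39,0.3,2.7,-20,-2,1,-0.4,-39,0.3,2.7,-20,-2,1,-0.4,-39,0.3,2.7,-20,-2,1,-0.4,-39,0.3]}}

```text
time: 38.18
eef_pos: [0.458, -0.0529, 0.3205]
tcp_rot: [0.926, 0.378, -0.004, -0.007]
contact_force: [0.8, 0.1, 0.1]
opening: 0.7
finger_force: 0.0
```

```bash
cat > ang.py <<'E'
from h import *
def angle(a,degs=np.arange(85,100.3,.2)):
    im=cv2.GaussianBlur(a["color"],(3,3),0).astype(np.float32); ys=np.linspace(.06,.25,60); best=[]
    def samp(x,th): 
        u=proj(a,[door([x,y,.23],th) for y in ys]).astype(np.float32)
        return cv2.remap(im,u[None,:,0],u[None,:,1],cv2.INTER_LINEAR)[0]
    for d in degs:
        t=np.radians(d); best.append((np.linalg.norm((samp(-.013,t)-samp(-.022,t)).mean(0))+np.linalg.norm((samp(-.003,t)-samp(.006,t)).mean(0)),d))
    best.sort(reverse=True); return best[:3]
E
python3 - <<'E'
from ang import *
s=telemetry.get_state();print(s["eef_pos"],s["opening"])
a=cam("top"); B=angle(a); print(B); th=np.radians(B[0][1])
bl=blobs(a,425,165,510,270)
for n in bl:
  for c,st in bl[n]:
    p=ray(a,c,.178); print(n,c,st,Rn.from_rotvec([0,0,-(FR[2]+th)]).apply(p-np.r_[HINGE[:2],0]).round(4))
# steel lid: grey disc - compare expected spot
u=proj(a,[door([.06,.197,.178],th)])[0]; print(u); x,y=u.astype(int)
g=cv2.cvtColor(a["color"],cv2.COLOR_BGR2HSV)[y-12:y+13:2,x-12:x+13:2]; print(g[...,1]); print(g[...,2])
h=door([-.054,.238,.29],th); print(h,np.degrees(FR[2]+th)-90); print(go(h,down(FR[2]+th-np.pi/2)))
E
```

```text
[ 0.45802978 -0.05286824  0.32047526] 0.699634685831042
[(np.float32(132.54225), np.float64(99.0000000000002)), (np.float32(131.84433), np.float64(99.2000000000002)), (np.float32(131.49037), np.float64(98.8000000000002))]
white [464.9, 198.9] [17, 18, 217] [0.0626 0.0846 0.178 ]
wood [469.0, 216.5] [15, 8, 85] [0.0583 0.1314 0.178 ]
[471.86134366 241.72849684]
[[68 73 71 72 75 77 67 69 74 78 69 49  9]
 [72 70 71 76 69 69 81 65 69 69 64 47  9]
 [71 69 70 68 70 77 68 71 67 71 65 48  9]
 [71 70 67 67 70 71 72 70 70 64 68 44  9]
 [68 69 68 66 71 73 77 68 71 50 71 31 10]
 [66 67 71 70 71 73 67 70 69 64 69 21  9]
 [69 69 69 70 70 73 76 65 66 58 65 15  9]
 [64 65 68 70 72 68 75 70 55 62 54 11  9]
 [64 65 69 69 70 73 72 66 49 71 41  9  9]
 [63 64 66 70 68 71 70 69 60 71 18  9  9]
 [62 61 59 62 64 71 70 67 61 67 11  9  9]
 [63 62 69 66 77 71 66 52 66 53  7  7  7]
 [68 74 73 66 70 66 68 52 66 27 33 25 30]]
[[ 64  63  61  60  58  56  38  37  55  46  37  62 167]
 [ 67  66  65  64  63  59  38  39  59  48  40  65 169]
 [ 72  70  69  68  66  63  34  43  61  50  47  69 169]
 [ 75  73  72  72  69  65  32  51  66  44  56  81 170]
 [ 75  74  75  73  72  59  33  60  68  36  65  98 172]
 [ 77  76  75  76  72  49  38  69  70  44  70 111 173]
 [ 78  78  78  76  73  35  47  74  62  53  75 137 175]
 [ 80  78  79  77  64  34  58  73  51  66  80 157 175]
 [ 84  82  81  78  51  35  67  73  42  72  94 171 174]
 [ 89  88  85  77  34  43  73  67  51  75 126 174 174]
 [ 91  92  86  45  32  54  73  57  59  76 143 174 174]
 [ 89  86  52  31  33  65  73  44  70  77 139 173 175]
 [ 75  52  35  31  40  70  71  44  73  75 101  83  86]]
[ 0.42099452 -0.37833168  0.29      ] 6.897244891870088
[-25.34, 20.69, 2.78, -0.92, -0.29, -52.57]
```

```bash
python3 - <<'E'
from h import *
print(go([.46,.10,.32],down(np.radians(-45))))
E
```

```text
[10.87, -10.85, 0.19, -0.92, 0.14, -0.67]
```

Emit:
{"name": "arm_command", "arguments": {"series": [10.9,-10.9,0.2,-0.9,0,0,0.3,10.9,-10.9,0.2,-0.9,0,0,0.3,10.9,-10.9,0.2,-0.9,0,0,0.3,10.9,-10.9,0.2,-0.9,0,0,0.3,10.9,-10.9,0.2,-0.9,0,0,0.3,10.9,-10.9,0.2,-0.9,0,0,0.3]}}

```text
time: 38.73
eef_pos: [0.4598, 0.101, 0.3199]
tcp_rot: [0.926, 0.378, -0.001, 0.0]
contact_force: [0.0, 0.0, 0.1]
opening: 0.7
finger_force: 0.0
```

```bash
python3 - <<'E'
from ang import *
s=telemetry.get_state();print(s["eef_pos"],s["opening"])
a=cam("top"); B=angle(a); print(B); th=np.radians(B[0][1])
bl=blobs(a,425,165,510,270)
for n in bl:
  for c,st in bl[n]:
    p=ray(a,c,.178); print(n,c,st,Rn.from_rotvec([0,0,-(FR[2]+th)]).apply(p-np.r_[HINGE[:2],0]).round(4))
u=proj(a,[door([.06,.197,.178],th)])[0]; print(u); x,y=u.round().astype(int)
g=cv2.cvtColor(cv2.GaussianBlur(a["color"],(3,3),0),cv2.COLOR_BGR2HSV)[y-14:y+15,x-14:x+15]
print("\n".join("".join("#" if (p[1]<40 and p[2]<150 and p[0]>105) else "." for p in r) for r in g))
b=cam("side"); print(blobs(b,330,120,430,210))
h=door([-.054,.238,.29],th); m=[.45,-.16,.32]; Y=np.degrees(FR[2]+th)-90;print(h,Y); M=down(np.radians(-20)); print(go(m,M)); print(go(h,down(np.radians(Y)),m,M))
E
```

```text
[0.45984688 0.10100785 0.31989705] 0.6996214956023218
[(np.float32(129.0523), np.float64(99.0000000000002)), (np.float32(128.45834), np.float64(99.2000000000002)), (np.float32(127.969666), np.float64(98.8000000000002))]
white [465.0, 198.7] [17, 17, 207] [0.0622 0.0841 0.178 ]
blue [448.4, 217.1] [4, 13, 41] [0.112  0.1278 0.178 ]
blue [460.4, 241.4] [5, 14, 37] [0.0895 0.1933 0.178 ]
wood [468.3, 220.8] [17, 16, 220] [0.0617 0.1424 0.178 ]
[471.86134366 241.72849684]
.............................
.............................
.............................
.............................
.............................
......#.#.#..................
...#..############...........
......#####....###...........
.....#####.......##..........
....#####....................
....####.....................
....####.....................
...####......................
...####......................
...####......................
....###......................
....####.....................
....####...........#.........
.....####.........##.........
......#####......###.........
.......#####..#####..........
.....############............
.............................
.............................
.............................
.............................
.............................
.............................
.............................
{'white': [], 'green': [], 'blue': [([391.7, 152.9], [12, 5, 38]), ([369.2, 171.4], [11, 13, 126])], 'wood': []}
[ 0.42099452 -0.37833168  0.29      ] 6.897244891870088
[-18.85, 17.9, 0.04, -0.06, 0.16, -25.7]
[-21.51, 4.74, 3.0, 0.0, 0.0, -26.9]
```

All three jars are upright: lids at rack y ≈ 0.084, 0.142 and 0.19, all round. The door is at about 99°. Moving to the handle.

Emit:
{"name": "arm_command", "arguments": {"series": [-18.9,17.9,0,0,0,-26,0.3,-18.9,17.9,0,0,0,-26,0.3,-18.9,17.9,0,0,0,-26,0.3,-18.9,17.9,0,0,0,-26,0.3,-18.9,17.9,0,0,0,-26,0.3,-18.9,17.9,0,0,0,-26,0.3,-18.9,17.9,0,0,0,-26,0.3,-18.9,17.9,0,0,0,-26,0.3,-18.9,17.9,0,0,0,-26,0.3]}}

```text
time: 39.58
eef_pos: [0.4489, -0.1624, 0.3202]
tcp_rot: [0.819, 0.574, -0.001, -0.001]
contact_force: [-0.3, -0.4, -1.2]
opening: 0.7
finger_force: 0.0
```

Emit:
{"name": "arm_command", "arguments": {"series": [-21.5,4.7,3,0,0,-27,0.3,-21.5,4.7,3,0,0,-27,0.3,-21.5,4.7,3,0,0,-27,0.3,-21.5,4.7,3,0,0,-27,0.3,-21.5,4.7,3,0,0,-27,0.3,-21.5,4.7,3,0,0,-27,0.3,-21.5,4.7,3,0,0,-27,0.3,-21.5,4.7,3,0,0,-27,0.3,-21.5,4.7,3,0,0,-27,0.3]}}

```text
time: 40.33
eef_pos: [0.4222, -0.3766, 0.2908]
tcp_rot: [0.66, 0.751, -0.001, -0.001]
contact_force: [1.0, 0.3, -0.4]
opening: 0.696
finger_force: 0.0
```

```bash
python3 - <<'E'
from h import *
s=telemetry.get_state();print(s["eef_pos"],s["opening"],s["qpos"])
th=np.radians(98.7); h=door([-.054,.238,.18],th); print(h,go(h,down(FR[2]+th-np.pi/2)))
# where is the bar in the top image? bright grey blob
a=cam("top");
for z in(.215,.115): print(proj(a,[door([-.054,.238,z],th)]))
E
```

```text
[ 0.42219895 -0.37664077  0.29081708] 0.6958987181365642 [-9.06978137e-01  5.27116619e-03  1.78216556e+00 -1.70868158e-03
  1.35510578e+00 -1.03640203e+00]
[ 0.42056733 -0.37712737  0.18      ] [-0.03, -0.15, 11.08, -0.11, 0.0, 0.84]
[[524.72798172 254.0779962 ]]
[[506.00215063 252.59619472]]
```

Emit:
{"name": "arm_command", "arguments": {"series": [0,-0.1,3,0,0,0.8,0.3,0,-0.1,6,0,0,0.8,0.3,0,-0.1,9,0,0,0.8,0.3,0,-0.1,11,0,0,0.8,0.3,0,-0.1,11,0,0,0.8,0.3]}}

```text
time: 40.8
eef_pos: [0.4194, -0.3736, 0.1758]
tcp_rot: [0.664, 0.747, -0.0, -0.005]
contact_force: [-0.6, 0.1, -0.4]
opening: 0.704
finger_force: 0.0
```

Emit:
{"name": "arm_command", "arguments": {"series": [0,0,0,0,0,0,1,0,0,0,0,0,0,1,0,0,0,0,0,0,1,0,0,0,0,0,0,1,0,0,0,0,0,0,1,0,0,0,0,0,0,1,0,0,0,0,0,0,1,0,0,0,0,0,0,1,0,0,0,0,0,0,1], "force": 30}}

```text
time: 41.55
eef_pos: [0.422, -0.3787, 0.1834]
tcp_rot: [0.665, 0.747, -0.001, 0.002]
contact_force: [0.8, 0.7, 6.3]
opening: 0.132
finger_force: 29.6
```

```bash
python3 - <<'E'
from h import *
s=telemetry.get_state();p0=s["eef_pos"];R0=Rn.from_quat(s["tcp_rot"]);v=p0-HINGE
print(p0,s["opening"],s["contact_force"],np.hypot(*v[:2]),np.degrees(np.arctan2(v[1],v[0])-np.arctan2(.238,-.054)-FR[2])%360)
for d in range(3,31,3): print(go(*arc(p0,R0,-np.radians(d)))[:3])
E
```

```text
[ 0.42199323 -0.37873546  0.18337542] 0.13207348548777464 [0.82410596 0.65555672 6.30436873] 0.2432458502958015 99.16877648816359
[1.25, -0.26, -0.01]
[2.51, -0.45, -0.01]
[3.77, -0.58, -0.02]
[5.04, -0.64, -0.02]
[6.32, -0.63, -0.03]
[7.59, -0.56, -0.03]
[8.86, -0.42, -0.04]
[10.11, -0.22, -0.04]
[11.36, 0.06, -0.05]
[12.59, 0.39, -0.05]
```

Emit:
{"name": "arm_command", "arguments": {"series": [1.25,-0.26,0,0,0,3,1,2.51,-0.45,0,0,0,6,1,3.77,-0.58,0,0,0,9,1,5.04,-0.64,0,0,0,12,1,6.32,-0.63,0,0,0,15,1,7.59,-0.56,0,0,0,18,1,8.86,-0.42,0,0,0,21,1,10.11,-0.22,0,0,0,24,1,11.36,0.06,0,0,0,27,1,12.59,0.39,0,0,0,30,1]}}

```text
time: 42.38
eef_pos: [0.4114, -0.253, 0.1833]
tcp_rot: [0.836, 0.548, -0.001, 0.003]
contact_force: [2.6, -0.2, 6.1]
opening: 0.131
finger_force: 30.4
```

```bash
cat > st.py <<'E'
from h import *
import sys
s=telemetry.get_state();p0=s["eef_pos"];R0=Rn.from_quat(s["tcp_rot"]);v=p0-HINGE
print(p0,s["opening"],s["contact_force"],np.hypot(*v[:2]),np.degrees(np.arctan2(v[1],v[0])-np.arctan2(.238,-.054)-FR[2])%360)
for d in map(float,sys.argv[1:]): print(go(*arc(p0,R0,-np.radians(d)))[:3])
E
python3 st.py 3 6 9 12 15 18 21 24 27 30
```

```text
[ 0.41142453 -0.25300328  0.1833406 ] 0.1314867043437169 [ 2.63863174 -0.21960205  6.09009272] 0.24321890354110265 69.10311379023602
[1.25, -0.26, -0.01]
[2.5, -0.46, -0.01]
[3.77, -0.58, -0.02]
[5.04, -0.65, -0.02]
[6.32, -0.64, -0.03]
[7.59, -0.57, -0.03]
[8.85, -0.43, -0.04]
[10.11, -0.23, -0.04]
[11.36, 0.04, -0.04]
[12.58, 0.37, -0.05]
```

Same rows are valid again, twice more (to about 9°).

Emit:
{"name": "arm_command", "arguments": {"series": [1.25,-0.26,0,0,0,3,1,2.5,-0.46,0,0,0,6,1,3.77,-0.58,0,0,0,9,1,5.04,-0.65,0,0,0,12,1,6.32,-0.64,0,0,0,15,1,7.59,-0.57,0,0,0,18,1,8.85,-0.43,0,0,0,21,1,10.11,-0.23,0,0,0,24,1,11.36,0.04,0,0,0,27,1,12.58,0.37,0,0,0,30,1]}}

```text
time: 43.22
eef_pos: [0.4651, -0.1385, 0.1833]
tcp_rot: [0.95, 0.313, 0.0, 0.002]
contact_force: [0.8, -1.4, 6.8]
opening: 0.133
finger_force: 30.6
```

```bash
python3 st.py 3 6 9 12 15 18 21 24 27 30
```

```text
[ 0.46511052 -0.13854002  0.18331342] 0.1329444004390995 [ 0.77917973 -1.41456959  6.77745402] 0.24354472210414796 38.99492477900009
[1.25, -0.26, -0.0]
[2.51, -0.45, -0.0]
[3.78, -0.58, -0.01]
[5.05, -0.64, -0.01]
[6.33, -0.63, -0.01]
[7.6, -0.55, -0.01]
[8.87, -0.41, -0.01]
[10.13, -0.21, -0.01]
[11.37, 0.07, -0.01]
[12.6, 0.4, -0.01]
```

Emit:
{"name": "arm_command", "arguments": {"series": [1.25,-0.26,0,0,0,3,1,2.51,-0.45,0,0,0,6,1,3.78,-0.58,0,0,0,9,1,5.05,-0.64,0,0,0,12,1,6.33,-0.63,0,0,0,15,1,7.6,-0.55,0,0,0,18,1,8.87,-0.41,0,0,0,21,1,10.13,-0.21,0,0,0,24,1,11.37,0.07,0,0,0,27,1,12.6,0.4,0,0,0,30,1]}}

```text
time: 44.05
eef_pos: [0.569, -0.0661, 0.1833]
tcp_rot: [0.998, 0.057, 0.001, 0.001]
contact_force: [-1.2, -0.1, 8.5]
opening: 0.131
finger_force: 30.6
```

```bash
python3 st.py 1 2 3 4 5 6 7 8 8.5 9 10
```

```text
[ 0.56898817 -0.06609995  0.18334236] 0.13080755397053645 [-1.21235443 -0.05394791  8.52786725] 0.24415181574356556 8.893906562183888
[0.42, -0.09, 0.0]
[0.83, -0.18, 0.0]
[1.25, -0.26, 0.0]
[1.67, -0.33, 0.0]
[2.09, -0.39, 0.0]
[2.52, -0.45, 0.0]
[2.94, -0.5, 0.0]
[3.36, -0.54, 0.01]
[3.58, -0.55, 0.01]
[3.79, -0.57, 0.01]
[4.21, -0.6, 0.01]
```

Emit:
{"name": "arm_command", "arguments": {"series": [0.83,-0.18,0,0,0,2,1,1.67,-0.33,0,0,0,4,1,2.52,-0.45,0,0,0,6,1,2.94,-0.5,0,0,0,7,1,3.36,-0.54,0,0,0,8,1,3.58,-0.55,0,0,0,8.5,1,3.79,-0.57,0,0,0,9,1,3.79,-0.57,0,0,0,9,1,3.79,-0.57,0,0,0,9,1]}}

```text
time: 44.8
eef_pos: [0.6058, -0.056, 0.1833]
tcp_rot: [1.0, -0.021, 0.001, 0.001]
contact_force: [-0.3, 2.7, 8.0]
opening: 0.13
finger_force: 30.5
```

```bash
python3 st.py 1 2
```

```text
[ 0.60576641 -0.05596099  0.18333672] 0.12960154003998178 [-0.27587067  2.68484812  7.99145735] 0.2443633485449954 359.93598918069836
[0.42, -0.09, 0.0]
[0.83, -0.18, 0.0]
```

Emit:
{"name": "arm_command", "arguments": {"series": [0.2,0,0,0,0,0,1,0.4,0,0,0,0,0,1,0.5,0,0,0,0,0,1,0.5,0,0,0,0,0,1]}}

```text
time: 45.13
eef_pos: [0.606, -0.0558, 0.1833]
tcp_rot: [1.0, -0.02, -0.006, 0.0]
contact_force: [-15.6, 1.7, 15.0]
opening: 0.128
finger_force: 31.5
```

Emit:
{"name": "arm_command", "arguments": {"series": [0.2,0,0,0,0,0,1,0.2,0,0,0,0,0,1,0,0,0,0,0,0,1,0,0,0,0,0,0,0.4,0,0,0,0,0,0,0.4,0,0,0,0,0,0,0.4,0,0,0,0,0,0,0.4]}}

```text
time: 45.72
eef_pos: [0.6089, -0.0564, 0.1796]
tcp_rot: [1.0, -0.021, -0.001, 0.001]
contact_force: [0.5, -0.5, 0.8]
opening: 0.599
finger_force: 0.0
```

Emit:
{"name": "arm_command", "arguments": {"series": [0,0,-3,0,0,0,0.4,0,0,-6,0,0,0,0.4,0,0,-9,0,0,0,0.4,0,0,-12,0,0,0,0.4,0,0,-15,0,0,0,0.4,0,0,-17,0,0,0,0.4,0,0,-17,0,0,0,0.4]}}

```text
time: 46.3
eef_pos: [0.6114, -0.0567, 0.3565]
tcp_rot: [1.0, -0.021, 0.004, 0.002]
contact_force: [0.1, 0.7, 0.3]
opening: 0.599
finger_force: 0.0
```

```bash
python3 - <<'E'
from ang import *
s=telemetry.get_state();print(s["eef_pos"],s["opening"],s["qpos"])
m=[.65,-.10,.35];M=down(np.radians(-25))
print(go(m,M)); print(go([.688,-.1345,.33],down(np.radians(27)),m,M))
print(Rn.from_quat(s["tcp_rot"]).as_matrix().round(3))
E
```

```text
[ 0.61135845 -0.05667058  0.35649168] 0.5993548208370015 [-2.56875002e-01  8.06891721e-02  1.58733313e+00 -1.57248051e-03
  1.46477144e+00  1.35533927e+00]
[4.03, 4.17, 0.7, 0.45, -0.3, -67.36]
[-1.52, 4.9, 2.0, 0.0, 0.0, -52.0]
[[ 0.999 -0.041  0.008]
 [-0.041 -0.999 -0.004]
 [ 0.008  0.003 -1.   ]]
```

Emit:
{"name": "arm_command", "arguments": {"series": [4,4.2,0.7,0.4,-0.3,-67,0.1,4,4.2,0.7,0.4,-0.3,-67,0.1,4,4.2,0.7,0.4,-0.3,-67,0.1,4,4.2,0.7,0.4,-0.3,-67,0.1,4,4.2,0.7,0.4,-0.3,-67,0.1,4,4.2,0.7,0.4,-0.3,-67,0.1,4,4.2,0.7,0.4,-0.3,-67,0.1,4,4.2,0.7,0.4,-0.3,-67,0.1,4,4.2,0.7,0.4,-0.3,-67,0.1,4,4.2,0.7,0.4,-0.3,-67,0.1]}}

```text
time: 47.13
eef_pos: [0.6473, -0.0997, 0.3407]
tcp_rot: [0.844, 0.537, -0.004, -0.005]
contact_force: [0.4, -0.9, -0.7]
opening: 0.899
finger_force: 0.0
```

Emit:
{"name": "arm_command", "arguments": {"series": [-1.5,4.9,1,0,0,-52,0.1,-1.5,4.9,1,0,0,-52,0.1,-1.5,4.9,1,0,0,-52,0.1,-1.5,4.9,1,0,0,-52,0.1,-1.5,4.9,1,0,0,-52,0.1,-1.5,4.9,1,0,0,-52,0.1,-1.5,4.9,1,0,0,-52,0.1,-1.5,4.9,1,0,0,-52,0.1,-1.5,4.9,1,0,0,-52,0.1]}}

```text
time: 47.88
eef_pos: [0.685, -0.1343, 0.3303]
tcp_rot: [0.525, 0.851, -0.002, -0.006]
contact_force: [-0.1, -0.0, -0.4]
opening: 0.896
finger_force: 0.0
```

```bash
python3 - <<'E'
from h import *
s=telemetry.get_state();print(s["eef_pos"],s["opening"],s["qpos"])
print(go([.688,-.1345,.248],down(np.radians(27))))
E
```

```text
[ 0.68501413 -0.13425538  0.3303084 ] 0.8963724218961603 [-3.38117075e-01  2.91685102e-01  1.39206932e+00 -1.31826549e-03
  1.47050677e+00 -8.03269647e-01]
[-0.22, 0.34, 8.23, -0.56, -0.47, -0.34]
```

Emit:
{"name": "arm_command", "arguments": {"series": [-0.2,0.3,3,-0.5,-0.5,0,0.1,-0.2,0.3,6,-0.5,-0.5,0,0.1,-0.2,0.3,8.2,-0.5,-0.5,0,0.1,-0.2,0.3,8.2,-0.5,-0.5,0,0.1,-0.2,0.3,8.2,-0.5,-0.5,0,0.1]}}

```text
time: 48.3
eef_pos: [0.687, -0.1343, 0.2477]
tcp_rot: [0.526, 0.851, -0.001, -0.001]
contact_force: [0.5, 0.1, 0.2]
opening: 0.9
finger_force: 0.0
```

Emit:
{"name": "arm_command", "arguments": {"series": [0,0,0,0,0,0,1,0,0,0,0,0,0,1,0,0,0,0,0,0,1,0,0,0,0,0,0,1,0,0,0,0,0,0,1,0,0,0,0,0,0,1,0,0,0,0,0,0,1], "force": 40}}

```text
time: 48.88
eef_pos: [0.69, -0.1345, 0.254]
tcp_rot: [0.525, 0.851, 0.001, 0.005]
contact_force: [3.1, 1.7, 6.1]
opening: 0.473
finger_force: 41.7
```

Emit:
{"name": "arm_command", "arguments": {"series": [0,0,0,0,0,5,1,0,0,0,0,0,10,1,0,0,0,0,0,15,1,0,0,0,0,0,20,1,0,0,0,0,0,25,1,0,0,0,0,0,30,1,0,0,0,0,0,35,1,0,0,0,0,0,40,1,0,0,0,0,0,40,1]}}

```text
time: 49.63
eef_pos: [0.6885, -0.1347, 0.2539]
tcp_rot: [0.785, 0.619, 0.001, 0.003]
contact_force: [-1.5, 1.5, 6.9]
opening: 0.467
finger_force: 41.9
```

Emit:
{"name": "arm_command", "arguments": {"series": [0,0,0,0,0,5,1,0,0,0,0,0,10,1,0,0,0,0,0,15,1,0,0,0,0,0,20,1,0,0,0,0,0,25,1,0,0,0,0,0,30,1,0,0,0,0,0,35,1,0,0,0,0,0,37,1,0,0,0,0,0,37,1,0,0,0,0,0,37,1]}}

```text
time: 50.47
eef_pos: [0.6874, -0.134, 0.2539]
tcp_rot: [0.941, 0.339, 0.0, 0.001]
contact_force: [-5.2, 3.1, 8.9]
opening: 0.467
finger_force: 42.1
```

```bash
python3 - <<'E'
from h import *
s=telemetry.get_state(); print(s["wrist_torque"],s["contact_force"]); M=Rn.from_quat(s["tcp_rot"]).as_matrix(); print(np.degrees(np.arctan2(M[1,1],M[0,1])))
E
```

```text
[ 0.46878059  0.76135283 -0.03787586] [-5.20520544  3.0740515   8.94964005]
-50.35521827155681
```

Emit:
{"name": "arm_command", "arguments": {"series": [0,0,0,0,0,0,0,0,0,0,0,0,0,0,0,0,0,0,0,0,0,0,0,0,0,0,0,0,0,0,0,0,0,0,0,0,0,-3,0,0,0,0,0,0,-6,0,0,0,0,0,0,-9,0,0,0,0,0,0,-12,0,0,0,0,0,0,-14,0,0,0,0]}}

```text
time: 51.3
eef_pos: [0.6882, -0.1345, 0.3944]
tcp_rot: [0.941, 0.339, 0.002, 0.003]
contact_force: [0.5, -0.1, 0.8]
opening: 0.997
finger_force: 0.0
```

```bash
python3 - <<'E'
from h import *
print(telemetry.get_state()["eef_pos"],go([.46,.10,.38],down(np.radians(-50))))
E
```

```text
[ 0.68818466 -0.13454351  0.39442332] [-2.62, -32.63, 1.23, 0.36, -0.13, -0.37]
```

Move away, then compare the hook's red pixels and the white line with the very first (locked) image.

Emit:
{"name": "arm_command", "arguments": {"series": [-2.6,-32,0,0,0,0,0,-2.6,-32,0,0,0,0,0,-2.6,-32,0,0,0,0,0,-2.6,-32,0,0,0,0,0,-2.6,-32,0,0,0,0,0,-2.6,-32,0,0,0,0,0,-2.6,-32,0,0,0,0,0,-2.6,-32,0,0,0,0,0,-2.6,-32,0,0,0,0,0,-2.6,-32,0,0,0,0,0]}}

```text
time: 52.13
eef_pos: [0.4629, 0.0964, 0.3902]
tcp_rot: [0.94, 0.34, 0.001, 0.002]
contact_force: [0.7, -0.8, 0.1]
opening: 1.0
finger_force: 0.0
```

```bash
python3 - <<'E'
from h import *
a=cam("top"); A=cv2.imread("pics/top0.png"); B=a["color"]
for I in (A,B):
    h=cv2.cvtColor(I,cv2.COLOR_BGR2HSV)[120:180,380:470]; r=(((h[...,0]<8)|(h[...,0]>172))&(h[...,1]>120)&(h[...,2]>70))
    w=(h[10:40,40:65,1]<50)&(h[10:40,40:65,2]>110)
    for m,o in((r,(380,120)),(w,(420,130))):
        y,x=np.nonzero(m); print(len(x),x.mean()+o[0],y.mean()+o[1],(x.min()+o[0],x.max()+o[0],y.min()+o[1],y.max()+o[1]))
d=cv2.absdiff(cv2.GaussianBlur(A,(3,3),0),cv2.GaussianBlur(B,(3,3),0)).max(2)
print("diff ring/door",(d[125:185,380:500]>35).sum(), "soap",(d[125:165,298:325]>35).sum(),"diff",(d[140:175,235:265]>35).sum(),"tissue",(d[185:238,150:205]>35).sum())
y,x=np.nonzero(d[125:185,380:500]>35); print(list(zip(x+380,y+125))[:40])
E
```

```text
90 431.5888888888889 160.38888888888889 (np.int64(422), np.int64(439), np.int64(151), np.int64(165))
33 432.3636363636364 150.12121212121212 (np.int64(428), np.int64(439), np.int64(142), np.int64(159))
90 431.5777777777778 160.38888888888889 (np.int64(422), np.int64(439), np.int64(151), np.int64(165))
36 432.05555555555554 150.77777777777777 (np.int64(427), np.int64(439), np.int64(142), np.int64(159))
diff ring/door 0 soap 0 diff 11 tissue 204
[]
```

```bash
python3 - <<'E'
from h import *
a=cam("top"); cr=lambda u,v:((u+.5)/5-.5+370,(v+.5)/5-.5+70)
c=np.array([.688,-.1345])
for n,u,z in(("red",(290,428),.23),("green",(347,392),.23),("line end",(309,402),.268),("line start",(312,360),.268)):
    p=ray(a,cr(*u),z)[:2]-c; print(n,p,np.degrees(np.arctan2(p[1],p[0]))%360)
A=cv2.imread("pics/top0.png")
h=cv2.cvtColor(a["color"],cv2.COLOR_BGR2HSV)
# tissue: dark slot centroid before/after
for I in(A,a["color"]):
    g=cv2.cvtColor(I,cv2.COLOR_BGR2GRAY)[198:222,160:186]; y,x=np.nonzero(g<45); print(len(x),x.mean()+160,y.mean()+198)
E
```

```text
red [-0.02549003  0.00138165] 176.89739448593707
green [-0.00627344 -0.02757762] 257.18427702544415
line end [-0.02072322  0.00231509] 173.62565182307145
line start [0.00018625 0.0006823 ] 74.73202797571845
118 172.6864406779661 209.15254237288136
116 172.64655172413794 209.17241379310346
```

```bash
python3 -c "
from plant import ctrl
print(ctrl.sign_off())"
```

```text
the job is handed in; nothing more can be done
None
```

I handed the job in at about 52 s: the three jars present (white, green, blue; no amber jar was there) were upright in the rack when last seen before I closed the door, the door is shut, the ring is at its red mark to within a few degrees, and the soap, diffuser and tissue box were left alone.

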